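Put the little rum bottles away in the crank-lift bar cabinet

ROBOT

A 7-joint arm with a two-finger parallel gripper is mounted at the origin on the work surface. World frame = base frame: x ahead of the robot, y to its left, z up, the work surface at z = 0. Lengths are in m, angles in rad, forces in N, time in s.
With the tool pointing down it reaches from about 0.35 to 0.775 m from the base axis. Payload 3.1 kg.
Tool frame: the origin (TCP) lies at the very end of the fingers, on their centre line; the grasp point (between the pads) lies 19 mm behind it; z points along the fingers, y is the direction in which the jaws open and shut (so a half turn about z gives the same grasp; the last joint's range is limited). The gripper opens to 85 mm and grips with 20 to 120 N. Pads are 22 mm wide; open, the fingers measure 114 mm over their backs; the gripper's body (76 mm by 85 mm) begins 54 mm behind the grasp point. The pads swing forward as they close: fully open they stand 13 mm farther back than shut.
Start: joints at [-0.042, 0.311, 0.014, 1.512, -0.004, 1.319, -0.027], TCP at [0.55, 0, 0.231] pointing down, gripper open.
Joint ranges: [-2.7, 2.7], [-0.3, 1.91], [-1.27, 1.3], [0.12, 2.57], [-1.44, 4.58], [0.2, 2.03], [-3.05, 3.05]. Speed limits (rad/s): [2.79, 2.79, 3.14, 3.14, 3.14, 3.14, 3.14].

INTERFACE

Orientations are given as [roll, pitch, yaw] about the fixed x, y, z axes, in that order (R = Rz(yaw) Ry(pitch) Rx(roll)).
In Python, from plant import env, snapshot, regions_of gives the robot as it stands. The module is installed in compiled form; this text tells all that it offers.
- The arm moves only by the tool carry_out, never from a script. Its argument "commands" is a list of rows, each an object of numbers: "dx", "dy", "dz": the shift along the tool's x, y, z normalised to -1 to 1, where 1 is 250 mm; "turn": the turn about the tool's z normalised to -1 to 1, where 1 is 60 degrees. In form: [{"dx": .., "dy": .., "dz": .., "turn": ..}, ...]. A call has 1 to 12 rows; each row is the pose to reach, as a shift and turn from the pose measured when the call began, along the tool's axes at that moment; what a row does not reach only later rows make up. A row lasts 1/12 s, in which the tool goes at most 41.7 mm and 7.16 degrees, less where a joint would pass 70% of its speed; a pose out of reach is approached as far as the arm can. A call with a number of a shift or a turn outside -1 to 1 is refused whole. A call with a gripper value outside its range is refused whole. "jaw" is the closure, from -1 (fully open) to 1 (shut), so that 0 is half open, set as the call begins (left out, the last holds). The fingers move at their own pace and stop on an object; the grip force is fixed at half the most. Time passes only in rows, so rows that repeat a pose let the fingers close. It gives the time, the measured TCP pose, the force and the opening at its end, in the units of the state.
- env.state(): the state, without advancing time (a new reading comes with each control period).
- snapshot(name): name is "scene" or "side" or "wrist"; returns a dict with "color" (480x640x3 uint8, blue, green, red), "depth" (480x640 float32, m along the optical axis (not along the pixel's ray), 0 where there is no reading), "vertical_fov" (degrees; the focal length in pixels is half the picture's height over the tangent of half this angle, whatever the lens; pixels are square), "cx", "cy" (the principal point, pixels), "xyz" and "rotation" of the camera in the world. Camera axes: x right, y down, z forward; pixel columns grow to the right and rows downward; lengths in m; the calibration is good to about 2 mm. The wrist camera is an equidistant fisheye: a pixel r from the principal point sees the ray r / f radians off the axis. A picture is of the moment at which its call begins.
- env.close_job(): hands the job in, once; it reports no verdict.
Trained networks look in a picture, given as the dict that the camera call returned (one of the last four; its "shot" number tells which), for a name from the list of things; names that differ only in an ending like _2 or _b are one class to them, and where a whole thing is asked for, a point or a joint stands for the part that bears it (a point fixed in the world has none). Each returns a list of dicts, best first, with "score" (0 to 1); they miss things now and then, are a little off and sometimes report something else, mostly with a low value. They report only what shows in the picture. A call takes as long as a camera call. They do not tell look-alikes from the thing itself.
- regions_of(picture, target): "mask" (480x640 bool, what is visible of it) and "box" ([centre column, centre row, width, height] in pixels, round what is visible of it).
The state is a dict: "t": time; "joint_positions": joint angles; "qvel": joint speeds; "joint_efforts": joint torques, N m; "tcp_pos": TCP position; "tcp_rot": TCP orientation; "force": force on the tool from outside, world axes, zero at the start; "wrist_torque": the same for the moment, N m; "opening": finger opening in m.
Only numpy, scipy, OpenCV 4.12 (cv2) and the standard library are available. Lean on these libraries where they do the work, as an engineer would, in place of code of your own. Each camera call takes 0.05 s, during which the arm holds its last target. There are 200 camera calls.

TASK

Put the small rum bottles away for the night: wind the cabinet's tray all the way up with the crank, stand every small bottle upright on the tray in one neat row, each centred on its own green felt round, then wind the tray all the way down again and lay the cover squarely on the cabinet. Wind each way in one go, without letting go of the crank knob part-way, and do not shift the tong, bowl, tumbler or stirrer.

Things in the scene. Friction and masses are not known exactly. Their poses are not given: they have to be found in the camera images.
- cabinet: dark cedar bar cabinet fixed on the sideboard, an open-topped narrow well with brass corners: outside 104 (x) x 292 (y) x 110 mm high, walls 10 mm, so the well inside is 84 x 272 mm. Origin: centre of the well's underside, on the table, z up; its y runs along the row of felt rounds; its rim is 110 mm above the origin
- screw_top (a point): point on the upright axis of the lift's screw and crank, 106 mm above the table, at x 0, y -221 mm in the cabinet frame: just beyond the cabinet's -y end. Here a steel bracket 34 mm wide joins screw and end wall (top at 106 mm, out to y -246); a plinth 14 mm high lies below, out to y -259
- lift (a joint): height of the steel tray inside the well above its lowest place (m): 0 = fully down (tray floor 25 mm above the table, well below the rim), 0.066 = fully up (floor 91 mm above the table, 19 mm below the rim). It is driven only by the crank, 22 mm per turn, and stays where it is left
- crank (a joint): crank angle (rad): 0 = tray down, 18.85 (three turns) = tray fully up, hard stops at both ends. Clockwise from above is positive and raises the tray. The arm lies 141-148 mm above the table; at angle q the knob is, in the cabinet frame, at x = -0.055 cos q, y = -0.221 + 0.055 sin q (m). It turns stiffly: about 3 N at the knob, 4 N with a full tray
- knob_grip (a point): middle of the crank's black upright knob, 176 mm above the table; the knob is 25 mm thick and 48 mm tall (152 to 200 mm above the table) and spins freely on its own upright spindle, 55 mm from the screw's axis, so that a hand can keep hold of it without turning
- cover: the cabinet's loose cover: a flat dark cedar board 104 (x) x 292 (y) x 12 mm, 0.28 kg, lying on the table at the start. Origin: centre of its underside, z up. In its middle a brass bar handle along its y, 90 mm long, 14 mm wide, 34 to 46 mm above the underside, on two posts at y = +-35 mm. On the cabinet it lies flat on the rim with its long side along the cabinet's y (either way round)
- tong: bystander: stainless steel ice tong lying flat, 165 x 45 x 14 mm; origin under its middle, length along x
- bowl: bystander: white ceramic bowl, 140 mm across, 60 mm high; origin under its centre
- tumbler: bystander: glass tumbler, 76 mm across, 90 mm high; origin under its centre
- stirrer: bystander: bamboo stirrer 12 x 200 x 6 mm lying flat, length along its y; origin under its middle
- mark0 (a point): centre, on the tray's floor, of green felt round 1 of 4 (60 mm across, 66 mm apart in one row along the cabinet's y; this one at local y = -99 mm); rises and sinks with the tray
- mark1 (a point): centre, on the tray's floor, of green felt round 2 of 4 (60 mm across, 66 mm apart in one row along the cabinet's y; this one at local y = -33 mm); rises and sinks with the tray
- mark2 (a point): centre, on the tray's floor, of green felt round 3 of 4 (60 mm across, 66 mm apart in one row along the cabinet's y; this one at local y = 33 mm); rises and sinks with the tray
- mark3 (a point): centre, on the tray's floor, of green felt round 4 of 4 (60 mm across, 66 mm apart in one row along the cabinet's y; this one at local y = 99 mm); rises and sinks with the tray
- flask0: small squat closed amber rum bottle with paper label and thick glass base, 60 mm across (straight sides up to 46 mm), 72 mm high over all with its cork stopper (30 mm across, top 14 mm), about 0.24 kg; origin: centre of its underside, z up. Three or four such bottles are present
- flask1: small squat closed amber rum bottle with paper label and thick glass base, 60 mm across (straight sides up to 46 mm), 72 mm high over all with its cork stopper (30 mm across, top 14 mm), about 0.24 kg; origin: centre of its underside, z up. Three or four such bottles are present
- flask2: small squat closed amber rum bottle with paper label and thick glass base, 60 mm across (straight sides up to 46 mm), 72 mm high over all with its cork stopper (30 mm across, top 14 mm), about 0.24 kg; origin: centre of its underside, z up. Three or four such bottles are present
- flask3: small squat closed amber rum bottle with paper label and thick glass base, 60 mm across (straight sides up to 46 mm), 72 mm high over all with its cork stopper (30 mm across, top 14 mm), about 0.24 kg; origin: centre of its underside, z up. Three or four such bottles are present
There are look-alikes about, which are no part of the job. What is shaped like the flask1 but black or yellow is not meant.

How it is judged:
By the outcome, as a careful person would: the job done as asked, in the order asked, and still so for the second after the job is handed in, with the robot touching nothing.
Of flask0, flask1, flask2, flask3 only 3 to 4 are there at a start; the rules pass over those that are not, and their reading is None.
At some moment in a run one of flask0, flask1, flask2, flask3 may be knocked a few centimetres aside while the robot is not near it.
It also fails if it takes over 210 s, if anything falls off the work surface, if the arm or the gripper's body presses on something with over 40 N, if the wrist force passes 120 N, or if a joint passes its speed limit or range.

## Working session

There is one attempt and no reset: what is moved stays moved. The work goes in short steps, Python scripts to look and compute and a tool call to move; the robot and the scene stay as the last step left them, time stands still between calls to the robot, and variables do not carry over. Pictures are saved under pics/ and viewed, about 12 in all and at most 16, crops included, and the job is handed in when it is done.

Besides the shell and the picture viewer there is one more tool, called as name(argument=value, ...) on one line, values as JSON. carry_out: Moves the arm, as the interface text tells. Its arguments: {"type":"object","properties":{"commands":{"type":"array","items":{"type":"object","properties":{"dx":{"type":"number"},"dy":{"type":"number"},"dz":{"type":"number"},"turn":{"type":"number"}}}},"jaw":{"type":"number"}},"required":["commands"]}

```bash
mkdir -p pics; ls; cat > h.py <<'E'
import numpy as np, cv2
from plant import env, snapshot, regions_of
def f_of(p): return 240/np.tan(np.radians(p["vertical_fov"])/2)
def cloud(p, wrist=False):
    v,u=np.mgrid[0:480,0:640].astype(float); f=f_of(p); x=(u-p["cx"]); y=(v-p["cy"]); d=p["depth"]
    if wrist:
        r=np.hypot(x,y)+1e-9; t=np.tan(np.minimum(r/f,1.5)); X=x/r*t; Y=y/r*t
    else: X=x/f; Y=y/f
    c=np.stack([X*d,Y*d,d],-1)
    R=np.array(p["rotation"]); 
    if R.shape!=(3,3):
        from scipy.spatial.transform import Rotation as Ro
        R=Ro.from_euler('xyz',R).as_matrix()
    w=c@R.T+np.array(p["xyz"]); w[d<=0]=np.nan
    return w
E
python3 - <<'E'
from h import *
s=env.state(); print(s)
for n in("scene","side"):
    p=snapshot(n); cv2.imwrite(f"pics/{n}0.png",p["color"]); print(n,p["xyz"],p["rotation"],p["vertical_fov"])
    w=cloud(p)
    for t in("cabinet","cover","flask0","crank","knob_grip","tong","bowl","tumbler","stirrer"):
        for r in regions_of(p,t)[:6]:
            m=r["mask"]; q=w[m]; q=q[~np.isnan(q[:,0])]
            if len(q): 
                top=q[q[:,2]>np.percentile(q[:,2],98)-.006]
                rect=cv2.minAreaRect((top[:,:2]*1000).astype(np.float32))
                print(t,round(r["score"],2),np.round(r["box"]),np.round(np.median(q,0),3),"ztop",np.round(np.percentile(q[:,2],98),3),"toprect",np.round(np.array(rect[0])),np.round(rect[1]),round(rect[2]), "bgr",np.median(p["color"][m],0))
E
```

```text
pics
{'t': 0.0, 'joint_positions': array([-0.04168464,  0.31174039,  0.01401038,  1.51307941, -0.00439081,
        1.31921413, -0.0272162 ]), 'qvel': array([ 8.36207907e-04,  1.46451072e-04,  7.71079207e-05, -2.28795192e-04,
        1.28189881e-03, -6.99389443e-04,  8.15603018e-05]), 'joint_efforts': array([-8.45983850e-04, -3.79911804e+01,  1.45537080e-01, -2.30588043e+01,
        1.22032766e-02,  1.37352623e-02,  4.05736500e-06]), 'tcp_pos': array([ 5.49254309e-01, -1.01240774e-05,  2.30204040e-01]), 'tcp_rot': array([-3.13918461e+00,  1.12704538e-04,  1.57082638e+00]), 'force': array([-0.17628521,  0.31837427,  0.30232712]), 'wrist_torque': array([-0.02339974, -0.01297347, -0.02943844]), 'opening': 0.0854578438447346}
scene [1.43455997 0.19132986 1.3200322 ] [-2.47784624  0.00647956  1.80982647] 42.41354293450402
cabinet 0.73 [307. 280. 175.  98.] [ 0.657 -0.032  0.06 ] ztop 0.153 toprect [ 634. -196.] [27. 80.] 67 bgr [ 47.  72. 100.]
cover 0.9 [482. 268. 117.  39.] [0.434 0.365 0.012] ztop 0.045 toprect [427. 364.] [20. 90.] 11 bgr [ 57. 107. 163.]
cover 0.48 [312. 292. 150.  20
[... 3422 characters left out ...]
.] [ 0.619 -0.199  0.152] ztop 0.201 toprect [ 608. -191.] [21. 21.] 59 bgr [78.  76.5 76.5]
tong 0.77 [270. 225.  61.  18.] [0.42  0.148 0.009] ztop 0.017 toprect [425. 155.] [ 52. 169.] 81 bgr [99. 99. 99.]
tong 0.48 [272. 260.  24.  34.] [ 0.434 -0.039  0.048] ztop 0.074 toprect [443. -58.] [26. 93.] 14 bgr [ 44.  86. 125.]
bowl 0.88 [348. 416.  84.  78.] [ 0.569 -0.432  0.026] ztop 0.061 toprect [ 567. -450.] [137. 137.] 88 bgr [143. 156. 159.]
tumbler 0.87 [409. 363.  44.  57.] [ 0.691 -0.353  0.059] ztop 0.091 toprect [ 691. -350.] [75. 76.] 8 bgr [120. 139. 152.]
stirrer 0.74 [398. 255.   3.  50.] [0.751 0.012 0.007] ztop 0.01 toprect [753.  21.] [197.  11.] 79 bgr [116.  175.5 218.5]
```

```bash
python3 - <<'E'
from h import *
a=cv2.imread("pics/scene0.png")[150:390,130:560]; cv2.imwrite("pics/s0c.png",cv2.resize(a,None,fx=1.85,fy=1.85,interpolation=3))
p=snapshot("scene"); q=snapshot("side")
# rim points from both clouds: z 0.104..0.116 near cabinet
for n,pp in(("scene",p),("side",q)):
    w=cloud(pp); m=(w[...,2]>.106)&(w[...,2]<.114)&(w[...,0]>.5)&(w[...,0]<.8)&(w[...,1]>-.17)&(w[...,1]<.2)
    P=(w[m][:,:2]*1000).astype(np.float32); print(n,len(P),cv2.minAreaRect(P),np.median(w[m][:,2]))
    m=(w[...,2]>.19)&(w[...,2]<.206)&(w[...,0]>.55)&(w[...,0]<.7)&(w[...,1]<-.12)&(w[...,1]>-.3)
    print("knob",cv2.minEnclosingCircle((w[m][:,:2]*1000).astype(np.float32)),w[m].mean(0))
    for t,(x,y) in dict(f1=(.454,-.265),f2=(.449,-.119),f3=(.437,-.02)).items():
        m=(w[...,2]>.067)&(w[...,2]<.08)&(np.hypot(w[...,0]-x,w[...,1]-y)<.03)
        print(t,[np.round(v) for v in cv2.minEnclosingCircle((w[m][:,:2]*1000).astype(np.float32))],m.sum())
E
```

```text
scene 1244 ((631.0120849609375, -6.0130615234375), (110.26895904541016, 333.74725341796875), 8.296768188476562) 0.10945160242837759
knob ((609.6002197265625, -187.17710876464844), 13.070733070373535) [ 0.61072133 -0.18547678  0.19772199]
f1 [array([ 454., -266.]), np.float64(18.0)] 80
f2 [array([ 448., -119.]), np.float64(17.0)] 75
f3 [array([434., -17.]), np.float64(17.0)] 45
side 993 ((628.9979248046875, -4.52587890625), (106.6570053100586, 330.26446533203125), 8.227706909179688) 0.1101896062166513
knob ((607.606201171875, -190.2420196533203), 12.032302856445312) [ 0.6071685  -0.19217326  0.19763366]
f1 [array([ 454., -265.]), np.float64(16.0)] 160
f2 [array([ 448., -122.]), np.float64(16.0)] 118
f3 [array([434., -23.]), np.float64(16.0)] 94
```

View pics/s0c.png

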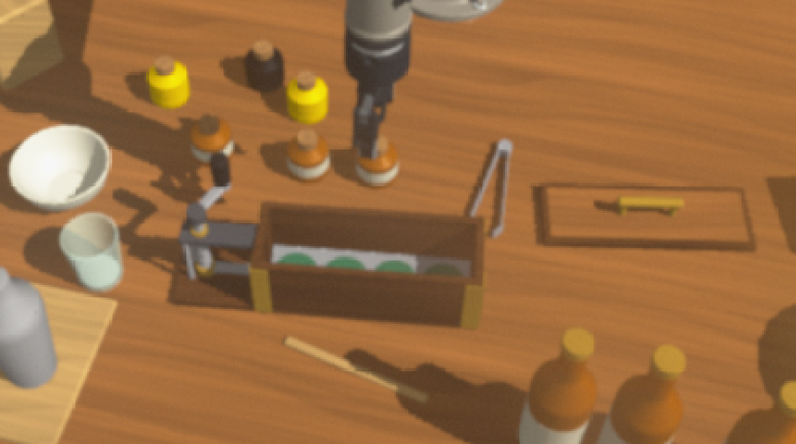

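View pics/side0.png

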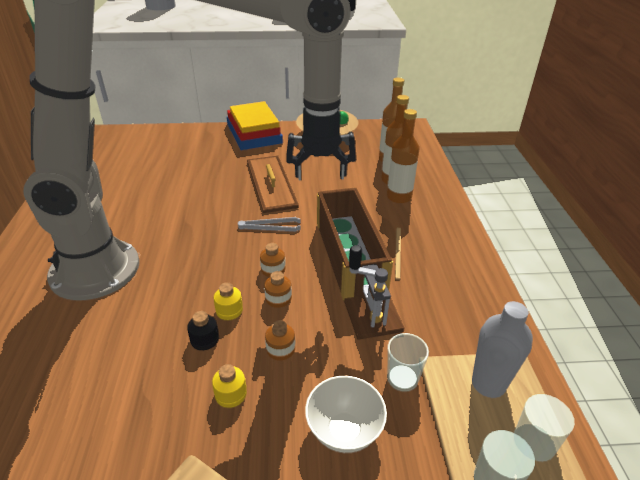

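Amber bottles at scene crop (211,138), (308,156) and (377,162) are the wanted ones. Yellow (168,84) and (307,98) and black (264,66) are look-alikes. So there are three flasks. I'll look from closer by with the wrist camera.

carry_out(commands=[{"dx":-0.1,"dy":0.07,"dz":-0.1},{"dx":-0.2,"dy":0.14,"dz":-0.25},{"dx":-0.3,"dy":0.2,"dz":-0.4},{"dx":-0.36,"dy":0.24,"dz":-0.5},{"dx":-0.36,"dy":0.24,"dz":-0.5},{"dx":-0.36,"dy":0.24,"dz":-0.5},{"dx":-0.36,"dy":0.24,"dz":-0.5}])

```text
schema error: expected keys dx, dy, dz, turn
```

```bash
cat >> h.py <<'E'
from scipy.optimize import least_squares
def fitcab(P, x0=(.628,.015,.145)):
    # fit 104x292 outline ring to rim points (distance to ring between inner/outer rects)
    def sd(L,a,b):
        d=np.abs(L)-[a,b]; return np.hypot(*np.maximum(d,0).T)+np.minimum(d.max(1),0)
    def res(v):
        c,s=np.cos(v[2]),np.sin(v[2]); L=(P-v[:2])@np.array([[c,-s],[s,c]])
        return np.r_[np.maximum(sd(L,.052,.146),0),np.maximum(-sd(L,.042,.136),0)]*1000
    r=least_squares(res,x0,loss="soft_l1",x_scale=[.01,.01,.05]); return r.x,np.sqrt(np.mean(r.fun**2))
def circ(w,x,y,r,z0,z1):
    m=(w[...,2]>z0)&(w[...,2]<z1)&(np.hypot(w[...,0]-x,w[...,1]-y)<r)
    if m.sum()<8: return None
    c,rr=cv2.minEnclosingCircle((w[m][:,:2]*1000).astype(np.float32)); return np.round(c,1),round(rr,1),int(m.sum()),np.round(w[m].mean(0),4)
E
python3 - <<'E'
from h import *
print(env.state()["tcp_pos"])
for n in("wrist","scene","side"):
    p=snapshot(n); w=cloud(p,n=="wrist")
    if n=="wrist": cv2.imwrite("pics/w1.png",p["color"]); print(p["xyz"],p["rotation"],p["vertical_fov"])
    m=(w[...,2]>.105)&(w[...,2]<.115)&(w[...,0]>.5)&(w[...,0]<.8)&(w[...,1]>-.115)&(w[...,1]<.2)
    print(n,m.sum(),fitcab(w[m][:,:2]))
    print("knob",circ(w,.609,-.188,.03,.190,.206)); print("axis?",circ(w,.659,-.203,.03,.135,.19))
    for x,y in((.454,-.266),(.448,-.12),(.434,-.02)): print(circ(w,x,y,.025,.067,.08))
    for z in [(0.02,.03),(.03,.05),(.05,.07),(.07,.1)]:
        print(z,int(((w[...,2]>z[0])&(w[...,2]<z[1])&(np.hypot(w[...,0]-.628,w[...,1]-.015)<.038)).sum()),end=" ")
    m=(np.hypot(w[...,0]-.635,w[...,1]-.015)<.02); print(np.nanpercentile(w[m][:,2],[10,50,90]))
E
```

```text
[5.50017994e-01 3.98012533e-05 2.31306319e-01]
[0.55014164 0.08291558 0.37565503] [ 2.81471233e+00  4.43832528e-04 -3.01027280e-04] 65.70646984690485
wrist 10928 (array([0.62595383, 0.01116918, 0.14743693]), np.float64(0.12378393987540486))
knob None
axis? None
(array([ 452.3, -255.5]), 10.2, 100, array([ 0.4522, -0.2537,  0.0716]))
(array([ 450.4, -121.2]), 14.7, 271, array([ 0.4555, -0.1194,  0.073 ]))
(array([434.7, -22.4]), 15.3, 829, array([ 0.4356, -0.0215,  0.0734]))
(0.02, 0.03) 4307 (0.03, 0.05) 256 (0.05, 0.07) 0 (0.07, 0.1) 0 [0.02829793 0.30253907 0.33214842]
scene 1108 (array([0.62798292, 0.01274054, 0.14628399]), np.float64(0.4145605559769988))
knob (array([ 609.9, -186. ]), 12.5, 80, array([ 0.6107, -0.1858,  0.198 ]))
axis? (array([ 651.7, -201.9]), 22.4, 156, array([ 0.6561, -0.2028,  0.1476]))
(array([ 453.8, -265.3]), 19.1, 86, array([ 0.4542, -0.2637,  0.0717]))
(array([ 447.8, -119.8]), 17.0, 81, array([ 0.4493, -0.1197,  0.0712]))
(array([434.7, -16.8]), 15.5, 41, array([ 0.4355, -0.0143,  0.0719]))
(0.02, 0.03) 140 (0.03, 0.05) 24 (0.05, 0.07) 0 (0.07, 0.1) 0 [0.29815392 0.32063787 0.34196707]
side 805 (array([0.62707224, 0.01068674, 0.14790458]), np.float64(0.21449683877940146))
knob (array([ 607.5, -189.4]), 12.1, 112, array([ 0.6068, -0.1923,  0.198 ]))
axis? (array([ 650.4, -204.4]), 22.3, 217, array([ 0.653 , -0.2085,  0.1478]))
(array([ 452.7, -266.2]), 16.8, 156, array([ 0.4529, -0.2672,  0.0721]))
(array([ 447.7, -122.6]), 16.4, 118, array([ 0.4483, -0.1235,  0.0724]))
(array([434.4, -23.3]), 15.6, 100, array([ 0.4354, -0.0246,  0.072 ]))
(0.02, 0.03) 184 (0.03, 0.05) 23 (0.05, 0.07) 0 (0.07, 0.1) 0 [0.02578223 0.02868304 0.0309264 ]
```

View pics/w1.png

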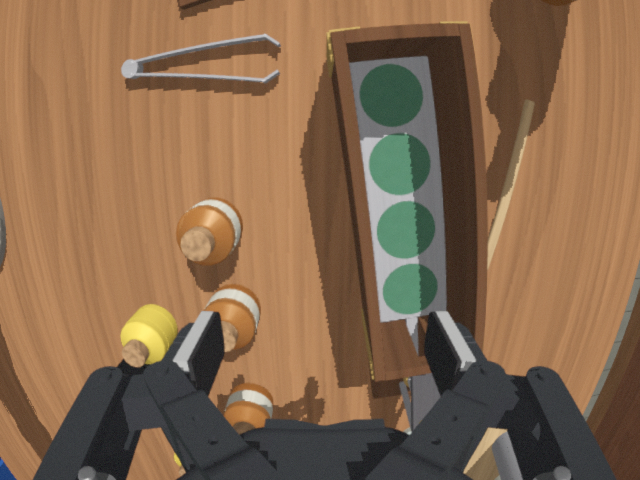

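carry_out(commands=[{"dx":-0.1,"dy":0.03,"dz":-0.08,"turn":0},{"dx":-0.25,"dy":0.08,"dz":-0.12,"turn":0},{"dx":-0.4,"dy":0.13,"dz":-0.12,"turn":0},{"dx":-0.55,"dy":0.18,"dz":-0.12,"turn":0},{"dx":-0.68,"dy":0.22,"dz":-0.12,"turn":0},{"dx":-0.748,"dy":0.236,"dz":-0.12,"turn":0},{"dx":-0.748,"dy":0.236,"dz":-0.12,"turn":0},{"dx":-0.748,"dy":0.236,"dz":-0.12,"turn":0}], jaw=-1)

```text
t: 1.92
tcp_pos: [0.6087, -0.1885, 0.2607]
tcp_rot: [-3.141, -0.0, 1.568]
force: [-0.2, 1.3, 0.3]
opening: 0.0853
```

```bash
python3 - <<'E'
from h import *
s=env.state();print(s["t"],s["tcp_pos"],s["tcp_rot"],s["force"])
for n in("wrist","scene","side"):
    p=snapshot(n); w=cloud(p,n=="wrist")
    if n=="wrist": cv2.imwrite("pics/w2.png",p["color"])
    m=(w[...,2]>.105)&(w[...,2]<.115)&(w[...,0]>.5)&(w[...,0]<.8)&(w[...,1]>-.115)&(w[...,1]<.2)
    print(n,m.sum(),fitcab(w[m][:,:2]))
    print("knob",circ(w,.609,-.188,.03,.196,.206))
E
```

```text
1.9167 [ 0.60871712 -0.1884823   0.2606931 ] [-3.14062761e+00 -8.33205665e-05  1.56786848e+00] [-0.19399446  1.32341124  0.34503568]
wrist 3640 (array([ 0.64286514, -0.10098398,  0.14850589]), np.float64(0.0714175770988101))
knob (array([ 606.8, -188.3]), 12.5, 1214, array([ 0.607 , -0.1868,  0.2009]))
scene 1148 (array([0.62806212, 0.01286414, 0.1454018 ]), np.float64(0.4182602154992929))
knob (array([ 610.6, -185.1]), 13.5, 59, array([ 0.61  , -0.1865,  0.1995]))
side 631 (array([0.62693099, 0.01141678, 0.1459664 ]), np.float64(0.09922391488827698))
knob (array([ 607.4, -189.5]), 11.7, 83, array([ 0.607 , -0.1907,  0.1998]))
```

View pics/w2.png

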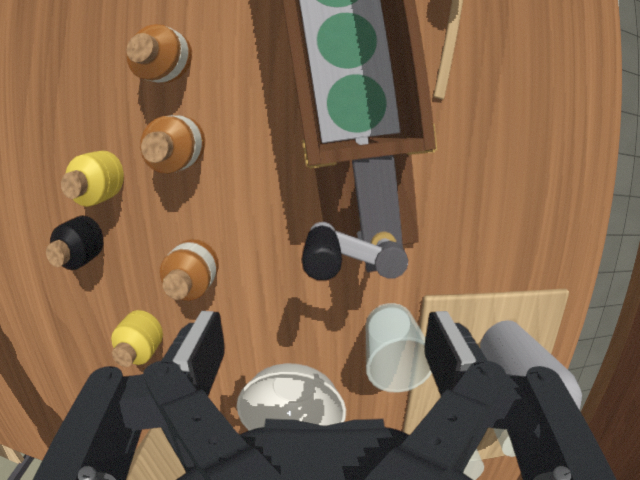

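carry_out(commands=[{"dx":0,"dy":-0.007,"dz":0.12,"turn":0},{"dx":0,"dy":-0.007,"dz":0.25,"turn":0},{"dx":0,"dy":-0.007,"dz":0.37,"turn":0},{"dx":0,"dy":-0.007,"dz":0.4,"turn":0},{"dx":0,"dy":-0.007,"dz":0.4,"turn":0},{"dx":0,"dy":-0.007,"dz":0.4,"turn":0}])

```text
t: 2.57
tcp_pos: [0.6083, -0.1835, 0.1626]
tcp_rot: [3.14, -0.002, 1.575]
force: [0.5, 0.2, 1.1]
opening: 0.0852
```

carry_out(commands=[{"dx":0,"dy":0,"dz":0,"turn":0},{"dx":0,"dy":0,"dz":0,"turn":0},{"dx":0,"dy":0,"dz":0,"turn":0},{"dx":0,"dy":0,"dz":0,"turn":0},{"dx":0,"dy":0,"dz":0,"turn":0},{"dx":0,"dy":0,"dz":0,"turn":0},{"dx":0,"dy":0,"dz":0,"turn":0},{"dx":0,"dy":0,"dz":0,"turn":0},{"dx":0,"dy":0,"dz":0,"turn":0}], jaw=1)

```text
t: 3.32
tcp_pos: [0.6077, -0.1836, 0.1636]
tcp_rot: [3.141, -0.002, 1.575]
force: [-3.3, 0.7, 4.8]
opening: 0.0228
```

```bash
cat >> h.py <<'E'
CAB=np.array([.6272,.0117,.1465])
def toworld(l,cab=CAB):
    c,s=np.cos(cab[2]),np.sin(cab[2]); return np.array([cab[0]+c*l[0]-s*l[1],cab[1]+s*l[0]+c*l[1]])
def tool(d): # world shift (m) -> tool units, from current yaw
    from scipy.spatial.transform import Rotation as Ro
    R=Ro.from_euler('xyz',env.state()["tcp_rot"]).as_matrix(); return np.round(R.T@np.r_[d]/.25,3)
def crankq(p):
    c,s=np.cos(CAB[2]),np.sin(CAB[2]); d=np.array(p[:2])-toworld((0,-.221)); lx,ly=c*d[0]+s*d[1],-s*d[0]+c*d[1]
    return np.degrees(np.arctan2(ly,-lx)),np.hypot(lx,ly)
def plan(qs):
    """rows for absolute crank angles (deg), tool units from the present pose"""
    p=env.state()["tcp_pos"]
    for q in qs:
        a=np.radians(q); k=toworld((-.055*np.cos(a),-.221+.055*np.sin(a))); t=tool([k[0]-p[0],k[1]-p[1],0])
        print(q,'{"dx": %.3f, "dy": %.3f, "dz": 0, "turn": 0},'%(t[0],t[1]))
E
python3 - <<'E'
from h import *
s=env.state();print(s["t"],s["tcp_pos"],s["opening"],s["force"],crankq(s["tcp_pos"]))
plan(np.arange(45,226,15))
E
```

```text
3.3167 [ 0.60765899 -0.18358923  0.16361472] 0.02282206674163901 [-3.32983763  0.66005467  4.81063418] (np.float64(32.65156320913365), np.float64(0.0568185271714133))
45 {"dx": 0.038, "dy": 0.031, "dz": 0, "turn": 0},
60 {"dx": 0.079, "dy": 0.071, "dz": 0, "turn": 0},
75 {"dx": 0.108, "dy": 0.120, "dz": 0, "turn": 0},
90 {"dx": 0.124, "dy": 0.176, "dz": 0, "turn": 0},
105 {"dx": 0.124, "dy": 0.233, "dz": 0, "turn": 0},
120 {"dx": 0.110, "dy": 0.289, "dz": 0, "turn": 0},
135 {"dx": 0.082, "dy": 0.339, "dz": 0, "turn": 0},
150 {"dx": 0.042, "dy": 0.380, "dz": 0, "turn": 0},
165 {"dx": -0.008, "dy": 0.409, "dz": 0, "turn": 0},
180 {"dx": -0.063, "dy": 0.425, "dz": 0, "turn": 0},
195 {"dx": -0.121, "dy": 0.425, "dz": 0, "turn": 0},
210 {"dx": -0.176, "dy": 0.411, "dz": 0, "turn": 0},
225 {"dx": -0.226, "dy": 0.383, "dz": 0, "turn": 0},
```

```bash
python3 - <<'E'
import re
s=open('h.py').read()
s=s.replace('def plan(qs):','def plan(qs,off=(-.0007,-.0044)):').replace('k[0]-p[0],k[1]-p[1]','k[0]-off[0]-p[0],k[1]-off[1]-p[1]')
open('h.py','w').write(s)
E
python3 - <<'E'
from h import *
s=env.state(); print(crankq(s["tcp_pos"]+[-.0007,-.0044,0])); plan(np.arange(40,261,20))
E
```

```text
(np.float64(28.234020407389), np.float64(0.05581483134345813))
40 {"dx": 0.039, "dy": 0.023, "dz": 0, "turn": 0},
60 {"dx": 0.096, "dy": 0.074, "dz": 0, "turn": 0},
80 {"dx": 0.132, "dy": 0.141, "dz": 0, "turn": 0},
100 {"dx": 0.143, "dy": 0.217, "dz": 0, "turn": 0},
120 {"dx": 0.128, "dy": 0.292, "dz": 0, "turn": 0},
140 {"dx": 0.087, "dy": 0.356, "dz": 0, "turn": 0},
160 {"dx": 0.027, "dy": 0.404, "dz": 0, "turn": 0},
180 {"dx": -0.046, "dy": 0.427, "dz": 0, "turn": 0},
200 {"dx": -0.122, "dy": 0.425, "dz": 0, "turn": 0},
220 {"dx": -0.193, "dy": 0.397, "dz": 0, "turn": 0},
240 {"dx": -0.250, "dy": 0.346, "dz": 0, "turn": 0},
260 {"dx": -0.286, "dy": 0.278, "dz": 0, "turn": 0},
```

carry_out(commands=[{"dx":0.039,"dy":0.023,"dz":0,"turn":0},{"dx":0.07,"dy":0.048,"dz":0,"turn":0},{"dx":0.096,"dy":0.074,"dz":0,"turn":0},{"dx":0.132,"dy":0.141,"dz":0,"turn":0},{"dx":0.143,"dy":0.217,"dz":0,"turn":0},{"dx":0.128,"dy":0.292,"dz":0,"turn":0},{"dx":0.087,"dy":0.356,"dz":0,"turn":0},{"dx":0.027,"dy":0.404,"dz":0,"turn":0},{"dx":-0.046,"dy":0.427,"dz":0,"turn":0},{"dx":-0.046,"dy":0.427,"dz":0,"turn":0}])

```text
t: 4.15
tcp_pos: [0.7137, -0.2004, 0.1637]
tcp_rot: [-3.14, 0.003, 1.57]
force: [-5.6, -1.3, 3.8]
opening: 0.023
```

```bash
python3 - <<'E'
from h import *
s=env.state(); print(s["tcp_pos"],s["force"],s["opening"],crankq(s["tcp_pos"]+[-.0007,-.0044,0]));
p=snapshot("wrist"); w=cloud(p,True); k=s["tcp_pos"]
print(circ(w,k[0],k[1]-.004,.02,.196,.206))
plan(np.arange(200,421,20))
E
```

```text
[ 0.71372566 -0.20040032  0.16371929] [-5.56132913 -1.29239808  3.75245598] 0.02304721187584004 (np.float64(-173.885831077486), np.float64(0.053607273993189174))
(array([ 713.9, -200.2]), 17.3, 3676, array([ 0.7137, -0.2001,  0.2011]))
200 {"dx": -0.057, "dy": 0.002, "dz": 0, "turn": 0},
220 {"dx": -0.128, "dy": -0.026, "dz": 0, "turn": 0},
240 {"dx": -0.185, "dy": -0.077, "dz": 0, "turn": 0},
260 {"dx": -0.222, "dy": -0.144, "dz": 0, "turn": 0},
280 {"dx": -0.233, "dy": -0.220, "dz": 0, "turn": 0},
300 {"dx": -0.217, "dy": -0.295, "dz": 0, "turn": 0},
320 {"dx": -0.177, "dy": -0.360, "dz": 0, "turn": 0},
340 {"dx": -0.118, "dy": -0.407, "dz": 0, "turn": 0},
360 {"dx": -0.045, "dy": -0.431, "dz": 0, "turn": 0},
380 {"dx": 0.031, "dy": -0.429, "dz": 0, "turn": 0},
400 {"dx": 0.102, "dy": -0.401, "dz": 0, "turn": 0},
420 {"dx": 0.159, "dy": -0.351, "dz": 0, "turn": 0},
```

carry_out(commands=[{"dx":-0.057,"dy":0.002,"dz":0,"turn":0},{"dx":-0.128,"dy":-0.026,"dz":0,"turn":0},{"dx":-0.185,"dy":-0.077,"dz":0,"turn":0},{"dx":-0.222,"dy":-0.144,"dz":0,"turn":0},{"dx":-0.233,"dy":-0.22,"dz":0,"turn":0},{"dx":-0.217,"dy":-0.295,"dz":0,"turn":0},{"dx":-0.177,"dy":-0.36,"dz":0,"turn":0},{"dx":-0.118,"dy":-0.407,"dz":0,"turn":0},{"dx":-0.045,"dy":-0.431,"dz":0,"turn":0},{"dx":0.031,"dy":-0.429,"dz":0,"turn":0},{"dx":0.102,"dy":-0.401,"dz":0,"turn":0},{"dx":0.159,"dy":-0.351,"dz":0,"turn":0}])

```text
t: 5.2
tcp_pos: [0.6245, -0.1607, 0.1637]
tcp_rot: [-3.138, 0.005, 1.569]
force: [-0.2, -4.9, -0.9]
opening: 0.0229
```

```bash
python3 - <<'E'
from h import *
s=env.state(); print(s["tcp_pos"],s["force"],s["opening"],crankq(s["tcp_pos"]+[-.0007,-.0044,0]),crankq(s["tcp_pos"]));
plan(np.arange(80,301,20))
E
```

```text
[ 0.62447503 -0.16074621  0.16368827] [-0.24231482 -4.88234992 -0.92406304] 0.022948570749783553 (np.float64(57.89638521347031), np.float64(0.05495072590079358)) (np.float64(61.25026286485553), np.float64(0.057941288801794034))
80 {"dx": 0.042, "dy": 0.073, "dz": 0, "turn": 0},
100 {"dx": 0.053, "dy": 0.149, "dz": 0, "turn": 0},
120 {"dx": 0.038, "dy": 0.224, "dz": 0, "turn": 0},
140 {"dx": -0.002, "dy": 0.289, "dz": 0, "turn": 0},
160 {"dx": -0.062, "dy": 0.336, "dz": 0, "turn": 0},
180 {"dx": -0.134, "dy": 0.361, "dz": 0, "turn": 0},
200 {"dx": -0.211, "dy": 0.359, "dz": 0, "turn": 0},
220 {"dx": -0.282, "dy": 0.331, "dz": 0, "turn": 0},
240 {"dx": -0.339, "dy": 0.280, "dz": 0, "turn": 0},
260 {"dx": -0.375, "dy": 0.213, "dz": 0, "turn": 0},
280 {"dx": -0.387, "dy": 0.137, "dz": 0, "turn": 0},
300 {"dx": -0.372, "dy": 0.063, "dz": 0, "turn": 0},
```

carry_out(commands=[{"dx":0.042,"dy":0.073,"dz":0,"turn":0},{"dx":0.053,"dy":0.149,"dz":0,"turn":0},{"dx":0.038,"dy":0.224,"dz":0,"turn":0},{"dx":-0.002,"dy":0.289,"dz":0,"turn":0},{"dx":-0.062,"dy":0.336,"dz":0,"turn":0},{"dx":-0.134,"dy":0.361,"dz":0,"turn":0},{"dx":-0.211,"dy":0.359,"dz":0,"turn":0},{"dx":-0.282,"dy":0.331,"dz":0,"turn":0},{"dx":-0.339,"dy":0.28,"dz":0,"turn":0},{"dx":-0.375,"dy":0.213,"dz":0,"turn":0},{"dx":-0.387,"dy":0.137,"dz":0,"turn":0},{"dx":-0.372,"dy":0.063,"dz":0,"turn":0}])

```text
t: 6.2
tcp_pos: [0.6418, -0.2565, 0.1637]
tcp_rot: [3.139, 0.008, 1.566]
force: [3.4, -0.7, -2.2]
opening: 0.0232
```

```bash
python3 - <<'E'
from h import *
s=env.state(); print(s["tcp_pos"],s["force"],s["opening"],crankq(s["tcp_pos"]+[-.0007,-.0044,0]),crankq(s["tcp_pos"]));
plan(np.arange(320,541,20))
E
```

```text
[ 0.64177258 -0.25646493  0.16373682] [ 3.38068047 -0.66029724 -2.18664936] 0.02322910638814285 (np.float64(-62.779336310773076), np.float64(0.056980841763847885)) (np.float64(-61.95425822107871), np.float64(0.05259580652128417))
320 {"dx": 0.051, "dy": -0.073, "dz": 0, "turn": 0},
340 {"dx": 0.111, "dy": -0.120, "dz": 0, "turn": 0},
360 {"dx": 0.183, "dy": -0.145, "dz": 0, "turn": 0},
380 {"dx": 0.259, "dy": -0.143, "dz": 0, "turn": 0},
400 {"dx": 0.331, "dy": -0.115, "dz": 0, "turn": 0},
420 {"dx": 0.388, "dy": -0.065, "dz": 0, "turn": 0},
440 {"dx": 0.424, "dy": 0.002, "dz": 0, "turn": 0},
460 {"dx": 0.436, "dy": 0.078, "dz": 0, "turn": 0},
480 {"dx": 0.421, "dy": 0.153, "dz": 0, "turn": 0},
500 {"dx": 0.381, "dy": 0.218, "dz": 0, "turn": 0},
520 {"dx": 0.322, "dy": 0.266, "dz": 0, "turn": 0},
540 {"dx": 0.249, "dy": 0.290, "dz": 0, "turn": 0},
```

carry_out(commands=[{"dx":0.051,"dy":-0.073,"dz":0,"turn":0},{"dx":0.111,"dy":-0.12,"dz":0,"turn":0},{"dx":0.183,"dy":-0.145,"dz":0,"turn":0},{"dx":0.259,"dy":-0.143,"dz":0,"turn":0},{"dx":0.331,"dy":-0.115,"dz":0,"turn":0},{"dx":0.388,"dy":-0.065,"dz":0,"turn":0},{"dx":0.424,"dy":0.002,"dz":0,"turn":0},{"dx":0.436,"dy":0.078,"dz":0,"turn":0},{"dx":0.421,"dy":0.153,"dz":0,"turn":0},{"dx":0.381,"dy":0.218,"dz":0,"turn":0},{"dx":0.322,"dy":0.266,"dz":0,"turn":0},{"dx":0.249,"dy":0.29,"dz":0,"turn":0}])

```text
t: 7.2
tcp_pos: [0.7131, -0.1942, 0.1636]
tcp_rot: [-3.138, 0.008, 1.567]
force: [-10.4, 2.6, 7.6]
opening: 0.0226
```

```bash
python3 - <<'E'
from h import *
s=env.state(); print(s["tcp_pos"],s["force"],s["opening"],crankq(s["tcp_pos"]+[-.0007,-.0044,0]),crankq(s["tcp_pos"]));
plan(list(np.arange(200,361,20))+[365])
E
```

```text
[ 0.71309714 -0.19415323  0.16361497] [-10.39909909   2.5554904    7.58446503] 0.022634847460721787 (np.float64(179.3989614864423), np.float64(0.05359542744940571)) (np.float64(174.99235934701875), np.float64(0.055137734003945865))
200 {"dx": -0.078, "dy": 0.004, "dz": 0, "turn": 0},
220 {"dx": -0.149, "dy": -0.024, "dz": 0, "turn": 0},
240 {"dx": -0.206, "dy": -0.074, "dz": 0, "turn": 0},
260 {"dx": -0.243, "dy": -0.142, "dz": 0, "turn": 0},
280 {"dx": -0.254, "dy": -0.217, "dz": 0, "turn": 0},
300 {"dx": -0.239, "dy": -0.292, "dz": 0, "turn": 0},
320 {"dx": -0.199, "dy": -0.357, "dz": 0, "turn": 0},
340 {"dx": -0.139, "dy": -0.405, "dz": 0, "turn": 0},
360 {"dx": -0.067, "dy": -0.429, "dz": 0, "turn": 0},
365 {"dx": -0.048, "dy": -0.431, "dz": 0, "turn": 0},
```

carry_out(commands=[{"dx":-0.078,"dy":0.004,"dz":0,"turn":0},{"dx":-0.149,"dy":-0.024,"dz":0,"turn":0},{"dx":-0.206,"dy":-0.074,"dz":0,"turn":0},{"dx":-0.243,"dy":-0.142,"dz":0,"turn":0},{"dx":-0.254,"dy":-0.217,"dz":0,"turn":0},{"dx":-0.239,"dy":-0.292,"dz":0,"turn":0},{"dx":-0.199,"dy":-0.357,"dz":0,"turn":0},{"dx":-0.139,"dy":-0.405,"dz":0,"turn":0},{"dx":-0.1,"dy":-0.42,"dz":0,"turn":0},{"dx":-0.067,"dy":-0.429,"dz":0,"turn":0},{"dx":-0.048,"dy":-0.431,"dz":0,"turn":0},{"dx":-0.048,"dy":-0.431,"dz":0,"turn":0}])

```text
t: 8.2
tcp_pos: [0.6044, -0.2118, 0.1637]
tcp_rot: [-3.137, 0.017, 1.564]
force: [-2.8, -9.2, -2.1]
opening: 0.0231
```

```bash
python3 - <<'E'
from h import *
s=env.state(); print(s["tcp_pos"],s["force"],s["opening"],crankq(s["tcp_pos"]+[-.0007,-.0044,0]),crankq(s["tcp_pos"]));
for n in ("scene","side"):
    w=cloud(snapshot(n)); c=toworld((0.0,.0)); m=np.hypot(w[...,0]-c[0],w[...,1]-c[1])<.02; print(n,np.nanmedian(w[m][:,2]))
plan([3,6,9,12])
E
```

```text
[ 0.60436312 -0.21184129  0.16368303] [-2.76213578 -9.20020429 -2.07541172] 0.023064197927162133 (np.float64(-1.0774996372721197), np.float64(0.05656883296090241)) (np.float64(3.3028128861237893), np.float64(0.05531591208743903))
scene 0.09086438246938422
side nan
3 {"dx": 0.017, "dy": 0.004, "dz": 0, "turn": 0},
6 {"dx": 0.028, "dy": 0.003, "dz": 0, "turn": 0},
9 {"dx": 0.040, "dy": 0.003, "dz": 0, "turn": 0},
12 {"dx": 0.051, "dy": 0.003, "dz": 0, "turn": 0},
  return np.nanmean(a, axis, out=out, keepdims=keepdims)
```

carry_out(commands=[{"dx":0.017,"dy":0.003,"dz":0,"turn":0},{"dx":0.03,"dy":0.003,"dz":0,"turn":0},{"dx":0.03,"dy":0.003,"dz":0,"turn":0}])

```text
t: 8.55
tcp_pos: [0.6044, -0.2119, 0.1636]
tcp_rot: [-3.136, 0.027, 1.558]
force: [-2.0, -11.1, -0.8]
opening: 0.0228
```

carry_out(commands=[{"dx":-0.01,"dy":0,"dz":0,"turn":0},{"dx":-0.01,"dy":0,"dz":0,"turn":0},{"dx":-0.01,"dy":0,"dz":0,"turn":0},{"dx":-0.01,"dy":0,"dz":0,"turn":0},{"dx":-0.01,"dy":0,"dz":0,"turn":0},{"dx":-0.01,"dy":0,"dz":0,"turn":0},{"dx":-0.01,"dy":0,"dz":-0.1,"turn":0},{"dx":-0.01,"dy":0,"dz":-0.25,"turn":0},{"dx":-0.01,"dy":0,"dz":-0.4,"turn":0},{"dx":-0.01,"dy":0,"dz":-0.4,"turn":0}], jaw=-1)

```text
t: 9.38
tcp_pos: [0.6092, -0.2122, 0.2732]
tcp_rot: [3.131, 0.031, 1.559]
force: [1.4, -0.0, 2.2]
opening: 0.0855
```

```bash
cat >> h.py <<'E'
FL=((.454,-.265),(.448,-.121),(.4345,-.020))
def report(flasks=FL):
    for n in("scene","side"):
        p=snapshot(n); w=cloud(p)
        for x,y in flasks: print(n,(x,y),circ(w,x,y,.045,.066,.08))
def go(x,y,z,yaw=None):
    s=env.state(); p=s["tcp_pos"]; print("t",round(s["t"],2),"at",np.round(p,4),np.round(s["tcp_rot"],3),"F",np.round(s["force"],1),"shift",tool([x-p[0],y-p[1],z-p[2]]), "turn", None if yaw is None else round(np.degrees(s["tcp_rot"][2]-yaw)/60,3))
E
python3 - <<'E'
from h import *
go(.4345,-.020,.24,1.717); report()
E
```

```text
t 9.38 at [ 0.6092 -0.2122  0.2732] [3.131 0.031 1.559] F [ 1.4 -0.   2.2] shift [ 0.764 -0.709  0.102] turn -0.151
scene (0.454, -0.265) (array([ 454.3, -266.6]), 18.7, 82, array([ 0.4534, -0.2636,  0.0712]))
scene (0.448, -0.121) (array([ 449.2, -120.6]), 15.8, 86, array([ 0.4503, -0.1196,  0.072 ]))
scene (0.4345, -0.02) (array([435.3, -22.6]), 16.9, 88, array([ 0.4359, -0.0208,  0.0711]))
side (0.454, -0.265) (array([ 453.2, -264.9]), 16.5, 163, array([ 0.4529, -0.2677,  0.072 ]))
side (0.448, -0.121) (array([ 447.3, -122.8]), 16.5, 124, array([ 0.4485, -0.1239,  0.0719]))
side (0.4345, -0.02) (array([435.4, -22.4]), 16.9, 101, array([ 0.4351, -0.0247,  0.0719]))
```

carry_out(commands=[{"dx":0.1,"dy":-0.09,"dz":0.01,"turn":-0.03},{"dx":0.2,"dy":-0.18,"dz":0.03,"turn":-0.06},{"dx":0.3,"dy":-0.27,"dz":0.04,"turn":-0.09},{"dx":0.41,"dy":-0.37,"dz":0.05,"turn":-0.12},{"dx":0.51,"dy":-0.47,"dz":0.06,"turn":-0.151},{"dx":0.61,"dy":-0.57,"dz":0.08,"turn":-0.151},{"dx":0.7,"dy":-0.65,"dz":0.09,"turn":-0.151},{"dx":0.757,"dy":-0.706,"dz":0.1,"turn":-0.151},{"dx":0.757,"dy":-0.706,"dz":0.1,"turn":-0.151},{"dx":0.757,"dy":-0.706,"dz":0.1,"turn":-0.151},{"dx":0.757,"dy":-0.706,"dz":0.1,"turn":-0.151}])

```text
t: 10.4
tcp_pos: [0.4321, -0.0216, 0.2354]
tcp_rot: [-3.136, 0.028, 1.716]
force: [0.2, 0.2, -0.3]
opening: 0.0855
```

```bash
python3 - <<'E'
from h import *
go(.4352,-.022,.10,1.717); 
w=cloud(snapshot("wrist"),True); print(circ(w,.435,-.022,.03,.068,.08))
go(.4352,-.022,.018,1.717); 
E
```

```text
t 10.4 at [ 0.4321 -0.0216  0.2354] [-3.136  0.028  1.716] F [ 0.2  0.2 -0.3] shift [0.012 0.015 0.541] turn -0.001
(array([434. , -22.5]), 15.2, 945, array([ 0.4339, -0.0218,  0.0736]))
t 10.45 at [ 0.4325 -0.022   0.2356] [-3.137  0.028  1.715] F [ 0.2  0.7 -0.4] shift [0.023 0.015 0.87 ] turn -0.002
```

carry_out(commands=[{"dx":0.003,"dy":0.01,"dz":0.14,"turn":0},{"dx":0.006,"dy":0.01,"dz":0.28,"turn":0},{"dx":0.01,"dy":0.01,"dz":0.42,"turn":0},{"dx":0.014,"dy":0.01,"dz":0.56,"turn":0},{"dx":0.018,"dy":0.01,"dz":0.7,"turn":0},{"dx":0.022,"dy":0.01,"dz":0.8,"turn":0},{"dx":0.023,"dy":0.01,"dz":0.87,"turn":0},{"dx":0.023,"dy":0.01,"dz":0.87,"turn":0},{"dx":0.023,"dy":0.01,"dz":0.87,"turn":0}])

```text
t: 11.2
tcp_pos: [0.4337, -0.0231, 0.0172]
tcp_rot: [-3.134, 0.028, 1.714]
force: [0.0, 0.3, 0.7]
opening: 0.0855
```

carry_out(commands=[{"dx":0,"dy":0,"dz":0,"turn":0},{"dx":0,"dy":0,"dz":0,"turn":0},{"dx":0,"dy":0,"dz":0,"turn":0},{"dx":0,"dy":0,"dz":0,"turn":0},{"dx":0,"dy":0,"dz":0,"turn":0},{"dx":0,"dy":0,"dz":0,"turn":0}], jaw=1)

```text
t: 11.7
tcp_pos: [0.4351, -0.0236, 0.0191]
tcp_rot: [-3.137, 0.029, 1.713]
force: [-0.8, -0.5, 6.8]
opening: 0.0577
```

```bash
python3 - <<'E'
from h import *
go(.4352,-.022,.018,1.717)
w=cloud(snapshot("wrist"),True); print(circ(w,.435,-.022,.03,.069,.08))
m=toworld((0,.099)); print("mark3",m); go(m[0],m[1],.23,1.717)
E
```

```text
t 11.7 at [ 0.4351 -0.0236  0.0191] [-3.137  0.029  1.713] F [-0.8 -0.5  6.8] shift [0.006 0.001 0.004] turn -0.004
(array([433.3, -10.5]), 27.4, 5199, array([ 0.4345, -0.0191,  0.0735]))
mark3 [0.61274832 0.10963952]
t 11.75 at [ 0.4351 -0.0236  0.0191] [-3.137  0.029  1.713] F [-1.1 -1.   5.3] shift [ 0.402  0.775 -0.859] turn -0.004
```

carry_out(commands=[{"dx":0,"dy":0,"dz":-0.1,"turn":0},{"dx":0,"dy":0,"dz":-0.22,"turn":0},{"dx":0.03,"dy":0.05,"dz":-0.36,"turn":0},{"dx":0.08,"dy":0.14,"dz":-0.48,"turn":0},{"dx":0.13,"dy":0.24,"dz":-0.6,"turn":0},{"dx":0.18,"dy":0.34,"dz":-0.7,"turn":0},{"dx":0.23,"dy":0.44,"dz":-0.8,"turn":0},{"dx":0.29,"dy":0.55,"dz":-0.85,"turn":0},{"dx":0.35,"dy":0.66,"dz":-0.859,"turn":0},{"dx":0.398,"dy":0.775,"dz":-0.859,"turn":0},{"dx":0.398,"dy":0.775,"dz":-0.859,"turn":0},{"dx":0.398,"dy":0.775,"dz":-0.859,"turn":0}])

```text
t: 12.75
tcp_pos: [0.6129, 0.1101, 0.2287]
tcp_rot: [-3.135, 0.028, 1.715]
force: [0.1, -0.9, -3.6]
opening: 0.0575
```

```bash
python3 - <<'E'
from h import *
p=snapshot("wrist"); w=cloud(p,True); m=(w[...,2]>.105)&(w[...,2]<.1145)&(w[...,0]>.5)&(w[...,0]<.8)&(w[...,1]>-.115)&(w[...,1]<.2)
cv2.imwrite("pics/w3.png",p["color"]); print(fitcab(w[m][:,:2]),m.sum())
go(*(toworld((0,.099))-[0,.001]),.111,1.717); print(env.state()["opening"])
p=snapshot("side"); w=cloud(p); print(circ(w,.6127,.1096,.03,.267,.3))
p=snapshot("scene"); w=cloud(p); print(circ(w,.6127,.1096,.03,.267,.3))
E
```

```text
(array([0.62613489, 0.01201745, 0.14540202]), np.float64(0.17796270271924194)) 5764
t 12.8 at [0.6123 0.1086 0.2292] [-3.135  0.03   1.714] F [-0.4  1.  -2.6] shift [0.014 0.005 0.473] turn -0.003
0.05773792564841535
(array([613.8, 106.6]), 29.7, 159, array([0.6124, 0.1038, 0.2802]))
(array([612. , 112.3]), 11.8, 11, array([0.616 , 0.1109, 0.2821]))
```

View pics/w3.png

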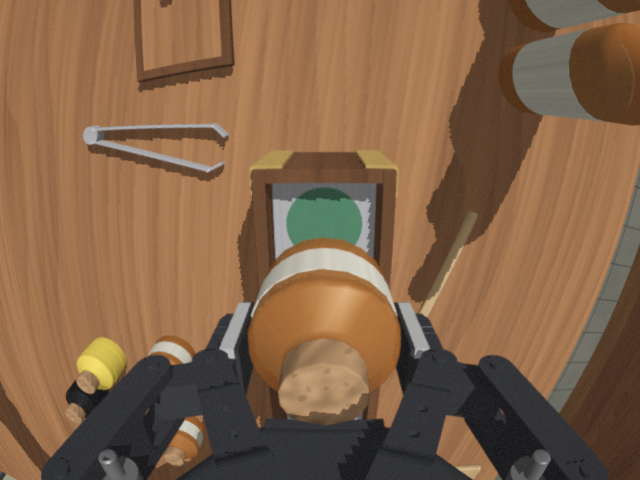

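carry_out(commands=[{"dx":0.003,"dy":0.004,"dz":0.12,"turn":0},{"dx":0.006,"dy":0.004,"dz":0.24,"turn":0},{"dx":0.01,"dy":0.004,"dz":0.36,"turn":0},{"dx":0.014,"dy":0.004,"dz":0.42,"turn":0},{"dx":0.014,"dy":0.004,"dz":0.45,"turn":0},{"dx":0.014,"dy":0.004,"dz":0.468,"turn":0},{"dx":0.014,"dy":0.004,"dz":0.468,"turn":0},{"dx":0.014,"dy":0.004,"dz":0.468,"turn":0}])

```text
t: 13.57
tcp_pos: [0.6135, 0.1073, 0.1149]
tcp_rot: [-3.14, 0.03, 1.711]
force: [0.4, 0.8, -2.3]
opening: 0.0576
```

```bash
python3 - <<'E'
from h import *
go(*(toworld((0,.099))-[0,.001]),.110,1.717)
E
```

```text
t 13.57 at [0.6135 0.1073 0.1149] [-3.14   0.03   1.711] F [ 0.4  0.8 -2.3] shift [ 0.006 -0.002  0.019] turn -0.006
```

carry_out(commands=[{"dx":0.004,"dy":-0.002,"dz":0.008,"turn":0},{"dx":0.006,"dy":-0.002,"dz":0.016,"turn":0},{"dx":0.006,"dy":-0.002,"dz":0.016,"turn":0}])

```text
t: 13.82
tcp_pos: [0.6132, 0.1089, 0.1116]
tcp_rot: [-3.141, 0.03, 1.711]
force: [-0.9, 0.4, -3.4]
opening: 0.0578
```

```bash
python3 - <<'E'
from h import *
go(*(toworld((0,.099))-[0,.001]),.110,1.717)
E
```

```text
t 13.82 at [0.6132 0.1089 0.1116] [-3.141  0.03   1.711] F [-0.9  0.4 -3.4] shift [-0.001 -0.002  0.006] turn -0.005
```

Another 2 mm down, then open partly and rise.

carry_out(commands=[{"dx":0,"dy":-0.002,"dz":0.006,"turn":0},{"dx":0,"dy":-0.002,"dz":0.008,"turn":0},{"dx":0,"dy":-0.002,"dz":0.008,"turn":0}])

```text
t: 14.07
tcp_pos: [0.613, 0.109, 0.1103]
tcp_rot: [3.141, 0.03, 1.711]
force: [-0.4, 0.3, 1.2]
opening: 0.0572
```

carry_out(commands=[{"dx":0,"dy":0,"dz":0,"turn":0},{"dx":0,"dy":0,"dz":0,"turn":0},{"dx":0,"dy":0,"dz":0,"turn":0},{"dx":0,"dy":0,"dz":0,"turn":0},{"dx":0,"dy":0,"dz":-0.1,"turn":0},{"dx":0,"dy":0,"dz":-0.25,"turn":0},{"dx":0,"dy":0,"dz":-0.4,"turn":0},{"dx":0,"dy":0,"dz":-0.5,"turn":0},{"dx":0,"dy":0,"dz":-0.5,"turn":0}], jaw=-1)

```text
t: 14.82
tcp_pos: [0.6163, 0.1139, 0.2431]
tcp_rot: [3.127, 0.028, 1.711]
force: [1.7, 0.5, 0.8]
opening: 0.0853
```

```bash
python3 - <<'E'
from h import *
p=snapshot("wrist"); w=cloud(p,True); k=toworld((0,.099)); print("w",circ(w,*k,.03,.158,.17))
cv2.imwrite("pics/w4.png",p["color"])
for n in("side","scene"):
  w=cloud(snapshot(n)); print(n,circ(w,*k,.03,.158,.17)); 
print(k); report(((.448,-.122),(.454,-.266)))
go(.448,-.122,.2,1.717)
E
```

```text
w (array([613.1, 110.4]), 15.2, 1649, array([0.6127, 0.1115, 0.1645]))
side (array([615.5, 108.4]), 16.1, 74, array([0.6136, 0.1077, 0.1631]))
scene (array([614.8, 110.7]), 16.7, 112, array([0.6154, 0.1114, 0.1628]))
[0.61274832 0.10963952]
scene (0.448, -0.122) (array([ 449.6, -121.6]), 16.9, 90, array([ 0.45  , -0.1191,  0.0717]))
scene (0.454, -0.266) (array([ 454.2, -264.3]), 17.5, 89, array([ 0.4541, -0.2636,  0.0713]))
side (0.448, -0.122) (array([ 448.2, -120.6]), 16.7, 122, array([ 0.4484, -0.1234,  0.0718]))
side (0.454, -0.266) (array([ 452.7, -265.7]), 15.9, 163, array([ 0.4527, -0.2676,  0.072 ]))
t 15.07 at [0.6114 0.1123 0.2333] [-3.138  0.03   1.712] F [ 0.2 -0.1 -0.1] shift [-0.832 -0.778  0.161] turn -0.005
```

View pics/w4.png

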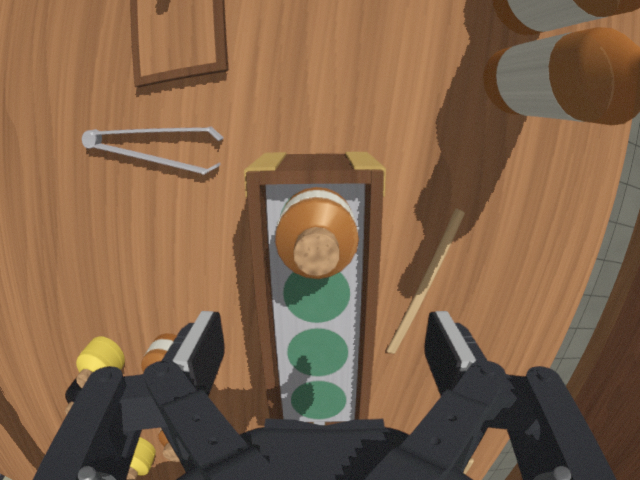

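carry_out(commands=[{"dx":-0.1,"dy":-0.1,"dz":0.02,"turn":0},{"dx":-0.21,"dy":-0.2,"dz":0.04,"turn":0},{"dx":-0.32,"dy":-0.3,"dz":0.06,"turn":0},{"dx":-0.43,"dy":-0.4,"dz":0.08,"turn":0},{"dx":-0.54,"dy":-0.5,"dz":0.1,"turn":0},{"dx":-0.65,"dy":-0.61,"dz":0.12,"turn":0},{"dx":-0.75,"dy":-0.7,"dz":0.14,"turn":0},{"dx":-0.83,"dy":-0.776,"dz":0.161,"turn":0},{"dx":-0.83,"dy":-0.776,"dz":0.161,"turn":0},{"dx":-0.83,"dy":-0.776,"dz":0.161,"turn":0},{"dx":-0.83,"dy":-0.776,"dz":0.161,"turn":0}])

```text
t: 15.98
tcp_pos: [0.4483, -0.1206, 0.1991]
tcp_rot: [-3.137, 0.029, 1.712]
force: [0.9, 0.0, -0.1]
opening: 0.0854
```

```bash
python3 - <<'E'
from h import *
w=cloud(snapshot("wrist"),True); print(circ(w,.448,-.121,.025,.068,.08)); go(.4485,-.1215,.017,1.717)
E
```

```text
(array([ 447.3, -121.7]), 15.1, 1173, array([ 0.447 , -0.121 ,  0.0736]))
t 16.03 at [ 0.4488 -0.12    0.1994] [-3.138  0.029  1.714] F [ 1.4 -0.3 -0.7] shift [0.015 0.001 0.729] turn -0.003
```

carry_out(commands=[{"dx":0.003,"dy":-0.003,"dz":0.14,"turn":0},{"dx":0.006,"dy":-0.003,"dz":0.28,"turn":0},{"dx":0.009,"dy":-0.003,"dz":0.42,"turn":0},{"dx":0.012,"dy":-0.003,"dz":0.56,"turn":0},{"dx":0.015,"dy":-0.003,"dz":0.66,"turn":0},{"dx":0.016,"dy":-0.003,"dz":0.725,"turn":0},{"dx":0.016,"dy":-0.003,"dz":0.725,"turn":0},{"dx":0.016,"dy":-0.003,"dz":0.725,"turn":0}])

```text
t: 16.7
tcp_pos: [0.4476, -0.1199, 0.0174]
tcp_rot: [-3.136, 0.027, 1.716]
force: [-0.6, 0.1, 1.7]
opening: 0.0855
```

carry_out(commands=[{"dx":0,"dy":0,"dz":0,"turn":0},{"dx":0,"dy":0,"dz":0,"turn":0},{"dx":0,"dy":0,"dz":0,"turn":0},{"dx":0,"dy":0,"dz":0,"turn":0},{"dx":0,"dy":0,"dz":0,"turn":0},{"dx":0,"dy":0,"dz":0,"turn":0}], jaw=1)

```text
t: 17.2
tcp_pos: [0.4489, -0.1197, 0.0193]
tcp_rot: [-3.139, 0.028, 1.717]
force: [-1.2, 1.1, 6.2]
opening: 0.0573
```

```bash
python3 - <<'E'
from h import *
m=toworld((0,.033)); print(m); go(m[0],m[1],.25,1.717)
E
```

```text
[0.62238277 0.04434651]
t 17.2 at [ 0.4489 -0.1197  0.0193] [-3.139  0.028  1.717] F [-1.2  1.1  6.2] shift [ 0.522  0.779 -0.94 ] turn -0.0
```

carry_out(commands=[{"dx":0,"dy":0,"dz":-0.12,"turn":0},{"dx":0.02,"dy":0.02,"dz":-0.26,"turn":0},{"dx":0.06,"dy":0.08,"dz":-0.4,"turn":0},{"dx":0.12,"dy":0.16,"dz":-0.52,"turn":0},{"dx":0.19,"dy":0.26,"dz":-0.63,"turn":0},{"dx":0.26,"dy":0.36,"dz":-0.74,"turn":0},{"dx":0.33,"dy":0.47,"dz":-0.84,"turn":0},{"dx":0.41,"dy":0.58,"dz":-0.92,"turn":0},{"dx":0.48,"dy":0.7,"dz":-0.94,"turn":0},{"dx":0.529,"dy":0.779,"dz":-0.94,"turn":0},{"dx":0.529,"dy":0.779,"dz":-0.94,"turn":0},{"dx":0.529,"dy":0.779,"dz":-0.94,"turn":0}])

```text
t: 18.2
tcp_pos: [0.6221, 0.0478, 0.2492]
tcp_rot: [-3.138, 0.027, 1.72]
force: [0.0, -0.7, -2.6]
opening: 0.0577
```

```bash
python3 - <<'E'
from h import *
go(*(toworld((0,.033))+[0,.0018]),.111,1.717); print(env.state()["opening"])
E
```

```text
t 18.2 at [0.6221 0.0478 0.2492] [-3.138  0.027  1.72 ] F [ 0.  -0.7 -2.6] shift [0.008 0.002 0.553] turn 0.003
0.05766270875001369
```

carry_out(commands=[{"dx":0.002,"dy":0.002,"dz":0.12,"turn":0},{"dx":0.004,"dy":0.002,"dz":0.26,"turn":0},{"dx":0.006,"dy":0.002,"dz":0.39,"turn":0},{"dx":0.008,"dy":0.002,"dz":0.48,"turn":0},{"dx":0.008,"dy":0.002,"dz":0.52,"turn":0},{"dx":0.008,"dy":0.002,"dz":0.54,"turn":0},{"dx":0.008,"dy":0.002,"dz":0.545,"turn":0},{"dx":0.008,"dy":0.002,"dz":0.545,"turn":0},{"dx":0.008,"dy":0.002,"dz":0.545,"turn":0}])

```text
t: 18.95
tcp_pos: [0.6238, 0.0461, 0.1152]
tcp_rot: [3.141, 0.028, 1.719]
force: [-1.1, -0.1, -1.6]
opening: 0.0572
```

```bash
python3 - <<'E'
from h import *
go(*(toworld((0,.033))+[0,.0018]),.110,1.717)
E
```

```text
t 18.95 at [0.6238 0.0461 0.1152] [3.141 0.028 1.719] F [-1.1 -0.1 -1.6] shift [ 0.002 -0.006  0.021] turn 0.002
```

carry_out(commands=[{"dx":0.002,"dy":-0.005,"dz":0.012,"turn":0},{"dx":0.002,"dy":-0.005,"dz":0.02,"turn":0},{"dx":0.002,"dy":-0.005,"dz":0.024,"turn":0},{"dx":0.002,"dy":-0.005,"dz":0.024,"turn":0}])

```text
t: 19.28
tcp_pos: [0.6232, 0.0464, 0.1105]
tcp_rot: [3.139, 0.028, 1.719]
force: [-0.8, 0.1, 2.8]
opening: 0.0575
```

```bash
python3 - <<'E'
from h import *
go(*(toworld((0,.033))+[0,.0018]),.110,1.717)
E
```

```text
t 19.28 at [0.6232 0.0464 0.1105] [3.139 0.028 1.719] F [-0.8  0.1  2.8] shift [-0.    -0.004  0.002] turn 0.002
```

carry_out(commands=[{"dx":0,"dy":0,"dz":0,"turn":0},{"dx":0,"dy":0,"dz":0,"turn":0},{"dx":0,"dy":0,"dz":0,"turn":0},{"dx":0,"dy":0,"dz":0,"turn":0},{"dx":0,"dy":0,"dz":-0.1,"turn":0},{"dx":0,"dy":0,"dz":-0.25,"turn":0},{"dx":0,"dy":0,"dz":-0.4,"turn":0},{"dx":0,"dy":0,"dz":-0.5,"turn":0},{"dx":0,"dy":0,"dz":-0.5,"turn":0}], jaw=-1)

```text
t: 20.03
tcp_pos: [0.6263, 0.0506, 0.2432]
tcp_rot: [3.125, 0.028, 1.719]
force: [0.7, -1.2, 0.7]
opening: 0.0854
```

```bash
cat >> h.py <<'E'
def tray(marks=(-.033,.033,.099),z=.163):
    for n in("wrist","side","scene"):
        p=snapshot(n); w=cloud(p,n=="wrist")
        for y in marks:
            k=toworld((0,y)); c=circ(w,*k,.03,z-.005,z+.007)
            if c: print(n,y,"off mm",np.round(c[0]-1000*k,1),c[1],c[2])
E
python3 - <<'E'
from h import *
tray(); report(((.454,-.266),)); go(.454,-.266,.2,1.717)
E
```

```text
wrist 0.033 off mm [1.1 0.1] 15.2 1635
wrist 0.099 off mm [0.3 0.5] 15.0 1892
side 0.033 off mm [2.7 0.2] 16.2 88
side 0.099 off mm [1.3 0.8] 18.2 80
scene 0.033 off mm [2.9 0.2] 17.2 117
scene 0.099 off mm [1.7 0.2] 16.0 110
scene (0.454, -0.266) (array([ 453.2, -266.8]), 17.6, 87, array([ 0.4544, -0.264 ,  0.0714]))
side (0.454, -0.266) (array([ 452.1, -265.7]), 15.9, 165, array([ 0.4528, -0.2675,  0.0718]))
t 20.28 at [0.6213 0.0496 0.2334] [-3.14   0.028  1.719] F [-1.3  0.1 -1. ] shift [-1.145 -0.849  0.167] turn 0.002
```

carry_out(commands=[{"dx":-0.11,"dy":-0.08,"dz":0,"turn":0},{"dx":-0.23,"dy":-0.17,"dz":0.01,"turn":0},{"dx":-0.35,"dy":-0.26,"dz":0.03,"turn":0},{"dx":-0.47,"dy":-0.35,"dz":0.05,"turn":0},{"dx":-0.59,"dy":-0.44,"dz":0.07,"turn":0},{"dx":-0.71,"dy":-0.53,"dz":0.09,"turn":0},{"dx":-0.82,"dy":-0.61,"dz":0.11,"turn":0},{"dx":-0.92,"dy":-0.69,"dz":0.13,"turn":0},{"dx":-1,"dy":-0.76,"dz":0.15,"turn":0},{"dx":-1,"dy":-0.83,"dz":0.16,"turn":0}])

```text
t: 21.12
tcp_pos: [0.4499, -0.235, 0.1985]
tcp_rot: [-3.136, 0.029, 1.711]
force: [-0.7, -0.8, 1.2]
opening: 0.0854
```

```bash
python3 - <<'E'
from h import *
go(.4535,-.266,.15,1.717);go(.4535,-.266,.017,1.717); w=cloud(snapshot("wrist"),True); print(circ(w,.454,-.266,.03,.068,.08))
E
```

```text
t 21.12 at [ 0.4499 -0.235   0.1985] [-3.136  0.029  1.711] F [-0.7 -0.8  1.2] shift [-0.119 -0.002  0.198] turn -0.005
t 21.12 at [ 0.4499 -0.235   0.1985] [-3.136  0.029  1.711] F [-0.7 -0.8  1.2] shift [-0.103  0.001  0.729] turn -0.005
(array([ 452. , -266.1]), 15.4, 1089, array([ 0.4516, -0.2651,  0.0736]))
```

carry_out(commands=[{"dx":-0.08,"dy":-0.003,"dz":0.03,"turn":0},{"dx":-0.12,"dy":-0.003,"dz":0.1,"turn":0},{"dx":-0.119,"dy":-0.003,"dz":0.22,"turn":0},{"dx":-0.115,"dy":-0.003,"dz":0.36,"turn":0},{"dx":-0.111,"dy":-0.003,"dz":0.5,"turn":0},{"dx":-0.107,"dy":-0.003,"dz":0.62,"turn":0},{"dx":-0.103,"dy":-0.003,"dz":0.7,"turn":0},{"dx":-0.103,"dy":-0.003,"dz":0.725,"turn":0},{"dx":-0.103,"dy":-0.003,"dz":0.725,"turn":0},{"dx":-0.103,"dy":-0.003,"dz":0.725,"turn":0}])

```text
t: 22.0
tcp_pos: [0.4476, -0.2641, 0.0176]
tcp_rot: [-3.13, 0.026, 1.71]
force: [0.4, -0.9, 0.4]
opening: 0.0852
```

carry_out(commands=[{"dx":0,"dy":0,"dz":0,"turn":0},{"dx":0,"dy":0,"dz":0,"turn":0},{"dx":0,"dy":0,"dz":0,"turn":0},{"dx":0,"dy":0,"dz":0,"turn":0},{"dx":0,"dy":0,"dz":0,"turn":0},{"dx":0,"dy":0,"dz":0,"turn":0}], jaw=1)

```text
t: 22.5
tcp_pos: [0.4503, -0.2649, 0.0202]
tcp_rot: [-3.136, 0.029, 1.711]
force: [0.5, 0.7, 4.7]
opening: 0.0572
```

```bash
python3 - <<'E'
from h import *
m=toworld((0,-.033)); print(m,env.state()["opening"]); p=env.state()["tcp_pos"]; off=np.array([0,-.266-p[1]]); print(off); go(*(m-off),.25,1.717); print(tool([0,.1,.23]))
E
```

```text
[ 0.63201723 -0.02094651] 0.05718973179556952
[ 0.         -0.00107627]
t 22.5 at [ 0.4503 -0.2649  0.0202] [-3.136  0.029  1.711] F [0.5 0.7 4.7] shift [ 0.842  0.851 -0.949] turn -0.006
[ 0.369  0.051 -0.931]
```

carry_out(commands=[{"dx":0,"dy":0,"dz":-0.12,"turn":0},{"dx":0.03,"dy":0.01,"dz":-0.27,"turn":0},{"dx":0.1,"dy":0.04,"dz":-0.41,"turn":0},{"dx":0.19,"dy":0.1,"dz":-0.52,"turn":0},{"dx":0.28,"dy":0.18,"dz":-0.63,"turn":0},{"dx":0.38,"dy":0.27,"dz":-0.72,"turn":0},{"dx":0.48,"dy":0.37,"dz":-0.8,"turn":0},{"dx":0.58,"dy":0.48,"dz":-0.88,"turn":0},{"dx":0.68,"dy":0.59,"dz":-0.949,"turn":0},{"dx":0.76,"dy":0.7,"dz":-0.949,"turn":0},{"dx":0.842,"dy":0.8,"dz":-0.949,"turn":0},{"dx":0.842,"dy":0.851,"dz":-0.949,"turn":0}])

```text
t: 23.5
tcp_pos: [0.6337, -0.0106, 0.2501]
tcp_rot: [-3.138, 0.022, 1.721]
force: [1.4, 1.7, -2.6]
opening: 0.0571
```

```bash
python3 - <<'E'
from h import *
go(*(toworld((0,-.033))+[-.001,.0011]),.112,1.717); print(env.state()["opening"])
E
```

```text
t 23.5 at [ 0.6337 -0.0106  0.2501] [-3.138  0.022  1.721] F [ 1.4  1.7 -2.6] shift [-0.023 -0.014  0.553] turn 0.004
0.05709097819715773
```

carry_out(commands=[{"dx":-0.036,"dy":-0.01,"dz":0.05,"turn":0},{"dx":-0.034,"dy":-0.01,"dz":0.15,"turn":0},{"dx":-0.032,"dy":-0.01,"dz":0.25,"turn":0},{"dx":-0.032,"dy":-0.01,"dz":0.25,"turn":0},{"dx":-0.032,"dy":-0.01,"dz":0.25,"turn":0}])

```text
t: 23.92
tcp_pos: [0.6307, -0.0204, 0.1863]
tcp_rot: [-3.134, 0.021, 1.721]
force: [-0.6, 0.5, -2.3]
opening: 0.0573
```

```bash
python3 - <<'E'
from h import *
go(*(toworld((0,-.033))+[-.001,.0011]),.112,1.717)
E
```

```text
t 23.92 at [ 0.6307 -0.0204  0.1863] [-3.134  0.021  1.721] F [-0.6  0.5 -2.3] shift [0.008 0.004 0.297] turn 0.004
```

carry_out(commands=[{"dx":0.004,"dy":0.002,"dz":0.1,"turn":0},{"dx":0.008,"dy":0.003,"dz":0.2,"turn":0},{"dx":0.008,"dy":0.003,"dz":0.26,"turn":0},{"dx":0.008,"dy":0.003,"dz":0.285,"turn":0},{"dx":0.008,"dy":0.003,"dz":0.29,"turn":0},{"dx":0.008,"dy":0.003,"dz":0.29,"turn":0}])

```text
t: 24.42
tcp_pos: [0.632, -0.02, 0.1156]
tcp_rot: [-3.137, 0.022, 1.721]
force: [0.4, 0.1, -2.3]
opening: 0.0575
```

```bash
python3 - <<'E'
from h import *
go(*(toworld((0,-.033))+[-.001,.0011]),.111,1.717)
E
```

```text
t 24.42 at [ 0.632  -0.02    0.1156] [-3.137  0.022  1.721] F [ 0.4  0.1 -2.3] shift [ 0.002 -0.004  0.019] turn 0.004
```

carry_out(commands=[{"dx":0.002,"dy":-0.004,"dz":0.01,"turn":0},{"dx":0.002,"dy":-0.004,"dz":0.018,"turn":0},{"dx":0.002,"dy":-0.004,"dz":0.023,"turn":0},{"dx":0.002,"dy":-0.004,"dz":0.023,"turn":0}])

```text
t: 24.75
tcp_pos: [0.632, -0.0196, 0.1114]
tcp_rot: [-3.139, 0.022, 1.721]
force: [0.4, 0.7, 0.8]
opening: 0.0574
```

carry_out(commands=[{"dx":0,"dy":0,"dz":0,"turn":0},{"dx":0,"dy":0,"dz":0,"turn":0},{"dx":0,"dy":0,"dz":0,"turn":0},{"dx":0,"dy":0,"dz":0,"turn":0},{"dx":0,"dy":0,"dz":-0.1,"turn":0},{"dx":0,"dy":0,"dz":-0.25,"turn":0},{"dx":0,"dy":0,"dz":-0.4,"turn":0},{"dx":0,"dy":0,"dz":-0.5,"turn":0},{"dx":0,"dy":0,"dz":-0.5,"turn":0}], jaw=-1)

```text
t: 25.5
tcp_pos: [0.6357, -0.0166, 0.2443]
tcp_rot: [3.13, 0.024, 1.721]
force: [0.5, 0.8, 0.9]
opening: 0.0854
```

```bash
python3 - <<'E'
from h import *
tray(); p=snapshot("scene"); cv2.imwrite("pics/s5.png",cv2.resize(p["color"][150:390,130:560],None,fx=1.85,fy=1.85,interpolation=3))
w=cloud(p); print("knob scene",circ(w,.605,-.215,.04,.196,.206)); w=cloud(snapshot("side")); print("knob",circ(w,.605,-.215,.04,.196,.206)); 
print(toworld((-.055,-.221))); go(*toworld((-.055,-.221)),.26,1.5708)
E
```

```text
wrist -0.033 off mm [ 0.2 -0.2] 15.1 1621
wrist 0.033 off mm [ 1.3 -0.2] 15.0 1877
wrist 0.099 off mm [0.3 0.4] 15.1 1922
side -0.033 off mm [1.5 0.6] 17.9 104
side 0.033 off mm [1.1 0.1] 16.5 95
side 0.099 off mm [ 2.2 -1.6] 15.6 73
scene -0.033 off mm [2.9 1.1] 16.5 110
scene 0.033 off mm [2.6 2. ] 15.8 110
scene 0.099 off mm [2.7 1.8] 15.3 116
knob scene (array([ 608.7, -214.9]), 13.4, 58, array([ 0.6076, -0.2137,  0.1995]))
knob (array([ 605.2, -216.5]), 12.6, 91, array([ 0.6048, -0.2175,  0.1997]))
[ 0.60504997 -0.21496137]
t 25.75 at [ 0.6307 -0.0169  0.2343] [-3.135  0.022  1.721] F [0.3 0.4 0.5] shift [-0.77  -0.22  -0.085] turn 0.143
```

View pics/s5.png

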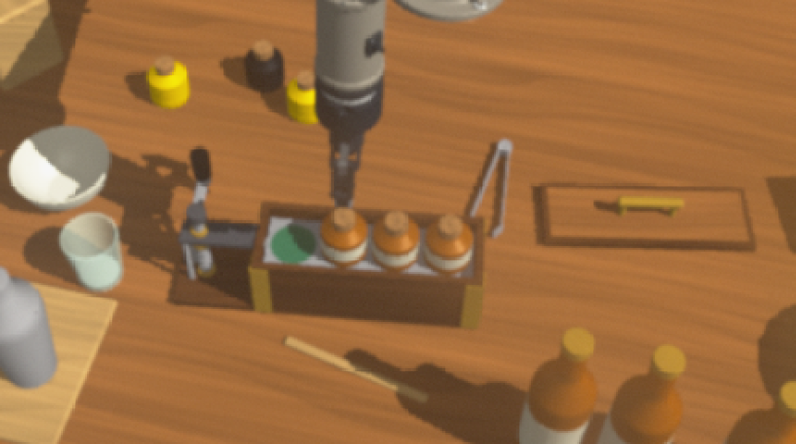

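carry_out(commands=[{"dx":-0.1,"dy":-0.03,"dz":-0.04,"turn":0},{"dx":-0.22,"dy":-0.06,"dz":-0.085,"turn":0},{"dx":-0.34,"dy":-0.1,"dz":-0.085,"turn":0},{"dx":-0.46,"dy":-0.13,"dz":-0.085,"turn":0},{"dx":-0.58,"dy":-0.16,"dz":-0.085,"turn":0},{"dx":-0.69,"dy":-0.2,"dz":-0.085,"turn":0},{"dx":-0.77,"dy":-0.22,"dz":-0.085,"turn":0},{"dx":-0.77,"dy":-0.22,"dz":-0.085,"turn":0},{"dx":-0.77,"dy":-0.22,"dz":-0.085,"turn":0},{"dx":-0.77,"dy":-0.22,"dz":-0.085,"turn":0}])

```text
t: 26.58
tcp_pos: [0.605, -0.2132, 0.2587]
tcp_rot: [-3.134, 0.019, 1.722]
force: [-0.0, 1.0, 0.2]
opening: 0.0852
```

```bash
python3 - <<'E'
from h import *
w=cloud(snapshot("wrist"),True); print("knob",circ(w,.605,-.215,.025,.198,.206)); go(.605,-.2155,.161)
E
```

```text
knob (array([ 603.9, -215.1]), 12.2, 1138, array([ 0.6039, -0.2143,  0.2012]))
t 26.63 at [ 0.6054 -0.2125  0.259 ] [-3.134  0.019  1.724] F [0.6 1.  0.2] shift [-0.004 -0.001  0.392] turn None
```

carry_out(commands=[{"dx":-0.004,"dy":-0.004,"dz":0.13,"turn":0},{"dx":-0.004,"dy":-0.004,"dz":0.25,"turn":0},{"dx":-0.004,"dy":-0.004,"dz":0.35,"turn":0},{"dx":-0.004,"dy":-0.004,"dz":0.392,"turn":0},{"dx":-0.004,"dy":-0.004,"dz":0.392,"turn":0},{"dx":-0.004,"dy":-0.004,"dz":0.392,"turn":0}])

```text
t: 27.13
tcp_pos: [0.6047, -0.2144, 0.1613]
tcp_rot: [-3.135, 0.019, 1.725]
force: [1.3, -0.7, -0.0]
opening: 0.0854
```

carry_out(commands=[{"dx":0,"dy":0,"dz":0,"turn":0},{"dx":0,"dy":0,"dz":0,"turn":0},{"dx":0,"dy":0,"dz":0,"turn":0},{"dx":0,"dy":0,"dz":0,"turn":0},{"dx":0,"dy":0,"dz":0,"turn":0},{"dx":0,"dy":0,"dz":0,"turn":0},{"dx":0,"dy":0,"dz":0,"turn":0},{"dx":0,"dy":0,"dz":0,"turn":0},{"dx":0,"dy":0,"dz":0,"turn":0}], jaw=1)

```text
t: 27.88
tcp_pos: [0.604, -0.2149, 0.1625]
tcp_rot: [-3.134, 0.019, 1.725]
force: [-4.1, -0.3, 6.4]
opening: 0.0231
```

```bash
python3 - <<'E'
from h import *
s=env.state(); p=s["tcp_pos"]; print(s["t"],p,s["opening"],s["force"])
off=np.array([.6045,-.2153])-p[:2]; print(off); plan([-10,-20]+list(range(-40,-221,-20)),off)
E
```

```text
27.8833 [ 0.60403095 -0.21492084  0.16247465] 0.023087856498304093 [-4.09968153 -0.30246718  6.39546999]
[ 0.00046905 -0.00037916]
-10 {"dx": -0.037, "dy": 0.005, "dz": 0, "turn": 0},
-20 {"dx": -0.074, "dy": 0.015, "dz": 0, "turn": 0},
-40 {"dx": -0.141, "dy": 0.053, "dz": 0, "turn": 0},
-60 {"dx": -0.190, "dy": 0.111, "dz": 0, "turn": 0},
-80 {"dx": -0.217, "dy": 0.183, "dz": 0, "turn": 0},
-100 {"dx": -0.218, "dy": 0.259, "dz": 0, "turn": 0},
-120 {"dx": -0.192, "dy": 0.331, "dz": 0, "turn": 0},
-140 {"dx": -0.143, "dy": 0.390, "dz": 0, "turn": 0},
-160 {"dx": -0.077, "dy": 0.429, "dz": 0, "turn": 0},
-180 {"dx": -0.002, "dy": 0.442, "dz": 0, "turn": 0},
-200 {"dx": 0.073, "dy": 0.430, "dz": 0, "turn": 0},
-220 {"dx": 0.139, "dy": 0.392, "dz": 0, "turn": 0},
```

carry_out(commands=[{"dx":-0.037,"dy":0.005,"dz":0,"turn":0},{"dx":-0.074,"dy":0.015,"dz":0,"turn":0},{"dx":-0.141,"dy":0.053,"dz":0,"turn":0},{"dx":-0.19,"dy":0.111,"dz":0,"turn":0},{"dx":-0.217,"dy":0.183,"dz":0,"turn":0},{"dx":-0.218,"dy":0.259,"dz":0,"turn":0},{"dx":-0.192,"dy":0.331,"dz":0,"turn":0},{"dx":-0.143,"dy":0.39,"dz":0,"turn":0},{"dx":-0.077,"dy":0.429,"dz":0,"turn":0},{"dx":-0.002,"dy":0.442,"dz":0,"turn":0},{"dx":0.073,"dy":0.43,"dz":0,"turn":0},{"dx":0.139,"dy":0.392,"dz":0,"turn":0}])

```text
t: 28.88
tcp_pos: [0.6978, -0.1683, 0.1625]
tcp_rot: [-3.139, 0.026, 1.723]
force: [-0.7, -4.3, 5.7]
opening: 0.0231
```

```bash
python3 - <<'E'
from h import *
s=env.state(); p=s["tcp_pos"]; print(s["force"],s["tcp_rot"],crankq(p)); plan(range(-240,-461,-20),(.0003,-.0004))
E
```

```text
[-0.73097356 -4.28344289  5.73401293] [-3.13878869  0.0255213   1.72318687] (np.float64(143.16253079270308), np.float64(0.05447741988407616))
-240 {"dx": 0.062, "dy": -0.065, "dz": 0, "turn": 0},
-260 {"dx": 0.089, "dy": -0.137, "dz": 0, "turn": 0},
-280 {"dx": 0.089, "dy": -0.213, "dz": 0, "turn": 0},
-300 {"dx": 0.063, "dy": -0.285, "dz": 0, "turn": 0},
-320 {"dx": 0.015, "dy": -0.344, "dz": 0, "turn": 0},
-340 {"dx": -0.051, "dy": -0.382, "dz": 0, "turn": 0},
-360 {"dx": -0.127, "dy": -0.396, "dz": 0, "turn": 0},
-380 {"dx": -0.202, "dy": -0.383, "dz": 0, "turn": 0},
-400 {"dx": -0.268, "dy": -0.345, "dz": 0, "turn": 0},
-420 {"dx": -0.318, "dy": -0.287, "dz": 0, "turn": 0},
-440 {"dx": -0.344, "dy": -0.216, "dz": 0, "turn": 0},
-460 {"dx": -0.345, "dy": -0.139, "dz": 0, "turn": 0},
```

carry_out(commands=[{"dx":0.062,"dy":-0.065,"dz":0,"turn":0},{"dx":0.089,"dy":-0.137,"dz":0,"turn":0},{"dx":0.089,"dy":-0.213,"dz":0,"turn":0},{"dx":0.063,"dy":-0.285,"dz":0,"turn":0},{"dx":0.015,"dy":-0.344,"dz":0,"turn":0},{"dx":-0.051,"dy":-0.382,"dz":0,"turn":0},{"dx":-0.127,"dy":-0.396,"dz":0,"turn":0},{"dx":-0.202,"dy":-0.383,"dz":0,"turn":0},{"dx":-0.268,"dy":-0.345,"dz":0,"turn":0},{"dx":-0.318,"dy":-0.287,"dz":0,"turn":0},{"dx":-0.344,"dy":-0.216,"dz":0,"turn":0},{"dx":-0.345,"dy":-0.139,"dz":0,"turn":0}])

```text
t: 29.88
tcp_pos: [0.6753, -0.2594, 0.1626]
tcp_rot: [-3.134, 0.022, 1.721]
force: [-4.8, 5.2, 1.7]
opening: 0.0234
```

```bash
python3 - <<'E'
from h import *
s=env.state(); p=s["tcp_pos"]; print(s["force"],s["tcp_rot"],crankq(p)); plan(range(-480,-701,-20),(.0003,-.0004))
E
```

```text
[-4.81578387  5.17600173  1.72239644] [-3.13411777  0.02150327  1.72059972] (np.float64(-98.37068564290341), np.float64(0.05474614368771794))
-480 {"dx": 0.028, "dy": 0.077, "dz": 0, "turn": 0},
-500 {"dx": 0.077, "dy": 0.136, "dz": 0, "turn": 0},
-520 {"dx": 0.143, "dy": 0.174, "dz": 0, "turn": 0},
-540 {"dx": 0.218, "dy": 0.188, "dz": 0, "turn": 0},
-560 {"dx": 0.293, "dy": 0.175, "dz": 0, "turn": 0},
-580 {"dx": 0.359, "dy": 0.137, "dz": 0, "turn": 0},
-600 {"dx": 0.409, "dy": 0.078, "dz": 0, "turn": 0},
-620 {"dx": 0.435, "dy": 0.007, "dz": 0, "turn": 0},
-640 {"dx": 0.435, "dy": -0.070, "dz": 0, "turn": 0},
-660 {"dx": 0.409, "dy": -0.142, "dz": 0, "turn": 0},
-680 {"dx": 0.360, "dy": -0.200, "dz": 0, "turn": 0},
-700 {"dx": 0.294, "dy": -0.239, "dz": 0, "turn": 0},
```

carry_out(commands=[{"dx":0.028,"dy":0.077,"dz":0,"turn":0},{"dx":0.077,"dy":0.136,"dz":0,"turn":0},{"dx":0.143,"dy":0.174,"dz":0,"turn":0},{"dx":0.218,"dy":0.188,"dz":0,"turn":0},{"dx":0.293,"dy":0.175,"dz":0,"turn":0},{"dx":0.359,"dy":0.137,"dz":0,"turn":0},{"dx":0.409,"dy":0.078,"dz":0,"turn":0},{"dx":0.435,"dy":0.007,"dz":0,"turn":0},{"dx":0.435,"dy":-0.07,"dz":0,"turn":0},{"dx":0.409,"dy":-0.142,"dz":0,"turn":0},{"dx":0.36,"dy":-0.2,"dz":0,"turn":0},{"dx":0.294,"dy":-0.239,"dz":0,"turn":0}])

```text
t: 30.88
tcp_pos: [0.6054, -0.1919, 0.1625]
tcp_rot: [-3.136, 0.017, 1.724]
force: [-0.1, 3.7, 2.1]
opening: 0.023
```

```bash
python3 - <<'E'
from h import *
s=env.state(); p=s["tcp_pos"]; print(s["force"],s["tcp_rot"],crankq(p)); plan(range(-720,-941,-20),(.0003,-.0004))
E
```

```text
[-0.09920466  3.73323149  2.06717778] [-3.13637442  0.01686932  1.72449799] (np.float64(23.949382943358987), np.float64(0.056111740998554))
-720 {"dx": -0.089, "dy": -0.016, "dz": 0, "turn": 0},
-740 {"dx": -0.165, "dy": -0.004, "dz": 0, "turn": 0},
-760 {"dx": -0.231, "dy": 0.034, "dz": 0, "turn": 0},
-780 {"dx": -0.281, "dy": 0.092, "dz": 0, "turn": 0},
-800 {"dx": -0.307, "dy": 0.164, "dz": 0, "turn": 0},
-820 {"dx": -0.308, "dy": 0.240, "dz": 0, "turn": 0},
-840 {"dx": -0.282, "dy": 0.312, "dz": 0, "turn": 0},
-860 {"dx": -0.233, "dy": 0.371, "dz": 0, "turn": 0},
-880 {"dx": -0.168, "dy": 0.410, "dz": 0, "turn": 0},
-900 {"dx": -0.092, "dy": 0.424, "dz": 0, "turn": 0},
-920 {"dx": -0.017, "dy": 0.411, "dz": 0, "turn": 0},
-940 {"dx": 0.049, "dy": 0.373, "dz": 0, "turn": 0},
```

carry_out(commands=[{"dx":-0.089,"dy":-0.016,"dz":0,"turn":0},{"dx":-0.165,"dy":-0.004,"dz":0,"turn":0},{"dx":-0.231,"dy":0.034,"dz":0,"turn":0},{"dx":-0.281,"dy":0.092,"dz":0,"turn":0},{"dx":-0.307,"dy":0.164,"dz":0,"turn":0},{"dx":-0.308,"dy":0.24,"dz":0,"turn":0},{"dx":-0.282,"dy":0.312,"dz":0,"turn":0},{"dx":-0.233,"dy":0.371,"dz":0,"turn":0},{"dx":-0.168,"dy":0.41,"dz":0,"turn":0},{"dx":-0.092,"dy":0.424,"dz":0,"turn":0},{"dx":-0.017,"dy":0.411,"dz":0,"turn":0},{"dx":0.049,"dy":0.373,"dz":0,"turn":0}])

```text
t: 31.88
tcp_pos: [0.6976, -0.168, 0.1626]
tcp_rot: [-3.14, 0.023, 1.723]
force: [-0.3, -4.2, 3.2]
opening: 0.0228
```

```bash
python3 - <<'E'
from h import *
s=env.state(); p=s["tcp_pos"]; print(s["force"],s["tcp_rot"],crankq(p)); plan([-960,-980,-1000,-1020,-1040,-1060,-1070,-1080,-1085],(.0003,-.0004))
E
```

```text
[-0.2535522  -4.16845644  3.1950841 ] [-3.13995112  0.02276028  1.72314838] (np.float64(142.79547629301618), np.float64(0.05451095721872598))
-960 {"dx": 0.061, "dy": -0.064, "dz": 0, "turn": 0},
-980 {"dx": 0.087, "dy": -0.136, "dz": 0, "turn": 0},
-1000 {"dx": 0.088, "dy": -0.212, "dz": 0, "turn": 0},
-1020 {"dx": 0.062, "dy": -0.284, "dz": 0, "turn": 0},
-1040 {"dx": 0.013, "dy": -0.343, "dz": 0, "turn": 0},
-1060 {"dx": -0.053, "dy": -0.382, "dz": 0, "turn": 0},
-1070 {"dx": -0.090, "dy": -0.392, "dz": 0, "turn": 0},
-1080 {"dx": -0.128, "dy": -0.395, "dz": 0, "turn": 0},
-1085 {"dx": -0.147, "dy": -0.395, "dz": 0, "turn": 0},
```

carry_out(commands=[{"dx":0.061,"dy":-0.064,"dz":0,"turn":0},{"dx":0.087,"dy":-0.136,"dz":0,"turn":0},{"dx":0.088,"dy":-0.212,"dz":0,"turn":0},{"dx":0.062,"dy":-0.284,"dz":0,"turn":0},{"dx":0.013,"dy":-0.343,"dz":0,"turn":0},{"dx":-0.053,"dy":-0.382,"dz":0,"turn":0},{"dx":-0.09,"dy":-0.392,"dz":0,"turn":0},{"dx":-0.115,"dy":-0.395,"dz":0,"turn":0},{"dx":-0.128,"dy":-0.395,"dz":0,"turn":0},{"dx":-0.145,"dy":-0.395,"dz":0,"turn":0},{"dx":-0.145,"dy":-0.395,"dz":0,"turn":0}])

```text
t: 32.8
tcp_pos: [0.6041, -0.2149, 0.1626]
tcp_rot: [-3.135, 0.015, 1.725]
force: [-6.3, 5.7, 1.6]
opening: 0.0229
```

```bash
python3 - <<'E'
from h import *
s=env.state(); p=s["tcp_pos"]; print(s["force"],s["tcp_rot"],crankq(p)); tray(z=.097)
p=snapshot("scene"); w=cloud(p); k=toworld((0.02,-.099)); m=np.hypot(w[...,0]-k[0],w[...,1]-k[1])<.012
print(np.nanpercentile(w[m][:,2],[10,50,90]))
E
```

```text
[-6.33041013  5.73064123  1.5980899 ] [-3.13489492  0.01536663  1.72546364] (np.float64(0.20081948405427463), np.float64(0.05592328828809279))
side 0.099 off mm [-7.8  1. ] 9.4 15
scene -0.033 off mm [2.6 2.6] 16.7 110
scene 0.033 off mm [1.9 3.1] 17.4 108
scene 0.099 off mm [2.  2.3] 15.6 108
nan
  return np.nanmean(a, axis, out=out, keepdims=keepdims)
```

carry_out(commands=[{"dx":-0.015,"dy":0,"dz":0,"turn":0},{"dx":-0.03,"dy":0,"dz":0,"turn":0},{"dx":-0.03,"dy":0,"dz":0,"turn":0}])

```text
t: 33.25
tcp_pos: [0.6041, -0.2149, 0.1626]
tcp_rot: [-3.13, 0.005, 1.731]
force: [-8.9, 10.2, 4.9]
opening: 0.023
```

carry_out(commands=[{"dx":0.008,"dy":0,"dz":0,"turn":0},{"dx":0.008,"dy":0,"dz":0,"turn":0},{"dx":0.008,"dy":0,"dz":0,"turn":0},{"dx":0.008,"dy":0,"dz":0,"turn":0},{"dx":0.008,"dy":0,"dz":0,"turn":0},{"dx":0.008,"dy":0,"dz":0,"turn":0},{"dx":0.008,"dy":0,"dz":-0.1,"turn":0},{"dx":0.008,"dy":0,"dz":-0.25,"turn":0},{"dx":0.008,"dy":0,"dz":-0.4,"turn":0},{"dx":0.008,"dy":0,"dz":-0.5,"turn":0},{"dx":0.008,"dy":0,"dz":-0.5,"turn":0}], jaw=-1)

```text
t: 34.17
tcp_pos: [0.6082, -0.2137, 0.2955]
tcp_rot: [3.14, 0.012, 1.73]
force: [0.2, 0.1, 1.0]
opening: 0.0853
```

```bash
python3 - <<'E'
from h import *
tray(z=.097)
for n in("scene","side"):
    p=snapshot(n); w=cloud(p); print("knob",circ(w,.605,-.215,.03,.196,.206))
    m=(w[...,2]>.04)&(w[...,2]<.052)&(abs(w[...,0]-.427)<.06)&(abs(w[...,1]-.363)<.08); P=(w[m][:,:2]*1000).astype(np.float32); print(n,"handle",cv2.minAreaRect(P))
    m=(w[...,2]>.007)&(w[...,2]<.018)&(abs(w[...,0]-.427)<.12)&(abs(w[...,1]-.363)<.18); m=m.astype(np.uint8)
    k,l,st,_=cv2.connectedComponentsWithStats(m); i=1+np.argmax(st[1:,4]); P=(w[l==i][:,:2]*1000).astype(np.float32); print("board",cv2.minAreaRect(P))
go(.427,.363,.26)
E
```

```text
wrist -0.033 off mm [ 0.3 -1.1] 15.1 744
side -0.033 off mm [ 1.3 -0.8] 16.1 100
side 0.033 off mm [ 3.8 -0.1] 16.7 88
side 0.099 off mm [ 2.5 -0.1] 15.7 54
scene -0.033 off mm [2.6 1.2] 15.5 105
scene 0.033 off mm [4.9 0.6] 17.1 110
scene 0.099 off mm [1.2 2.9] 16.2 104
knob (array([ 606.3, -213.7]), 12.8, 62, array([ 0.6068, -0.2133,  0.1991]))
scene handle ((428.3754577636719, 364.8778076171875), (20.041885375976562, 88.78319549560547), 14.925993919372559)
board ((427.6866455078125, 364.71636962890625), (112.05850982666016, 293.3787841796875), 11.696799278259277)
knob (array([ 604.9, -216.2]), 11.6, 88, array([ 0.605 , -0.2173,  0.1996]))
side handle ((426.8232421875, 360.23992919921875), (14.24946117401123, 88.77589416503906), 11.180265426635742)
board ((427.5218811035156, 364.17547607421875), (108.24971771240234, 300.6245422363281), 11.491658210754395)
t 34.42 at [ 0.6042 -0.212   0.2855] [-3.127e+00  3.000e-03  1.731e+00] F [ 0.8  0.  -0.7] shift [ 2.384 -0.332  0.099] turn None
```

carry_out(commands=[{"dx":0.1,"dy":-0.015,"dz":0.03,"turn":0},{"dx":0.22,"dy":-0.03,"dz":0.03,"turn":0},{"dx":0.34,"dy":-0.045,"dz":0.03,"turn":-0.02},{"dx":0.46,"dy":-0.065,"dz":0.03,"turn":-0.04},{"dx":0.58,"dy":-0.08,"dz":0.03,"turn":-0.04},{"dx":0.7,"dy":-0.1,"dz":0.03,"turn":-0.04},{"dx":0.82,"dy":-0.115,"dz":0.03,"turn":-0.04},{"dx":0.94,"dy":-0.13,"dz":0.03,"turn":-0.04},{"dx":1,"dy":-0.15,"dz":0.03,"turn":-0.04},{"dx":1,"dy":-0.2,"dz":0.03,"turn":-0.04}])

```text
t: 35.25
tcp_pos: [0.5136, 0.0331, 0.276]
tcp_rot: [-3.124, -0.002, 1.782]
force: [0.7, -1.0, -1.2]
opening: 0.0855
```

```bash
python3 - <<'E'
from h import *
go(.4272,.3632,.24,1.771)
E
```

```text
t 35.25 at [0.5136 0.0331 0.276 ] [-3.124e+00 -2.000e-03  1.782e+00] F [ 0.7 -1.  -1.2] shift [ 1.363 -0.058  0.147] turn 0.011
```

carry_out(commands=[{"dx":0.1,"dy":-0.01,"dz":0.01,"turn":0},{"dx":0.22,"dy":-0.015,"dz":0.02,"turn":0.005},{"dx":0.34,"dy":-0.02,"dz":0.03,"turn":0.01},{"dx":0.46,"dy":-0.02,"dz":0.04,"turn":0.01},{"dx":0.58,"dy":-0.03,"dz":0.05,"turn":0.01},{"dx":0.7,"dy":-0.03,"dz":0.06,"turn":0.01},{"dx":0.82,"dy":-0.04,"dz":0.07,"turn":0.01},{"dx":0.94,"dy":-0.04,"dz":0.08,"turn":0.01},{"dx":1,"dy":-0.05,"dz":0.1,"turn":0.01},{"dx":1,"dy":-0.05,"dz":0.1,"turn":0.01}])

```text
t: 36.08
tcp_pos: [0.4442, 0.2794, 0.249]
tcp_rot: [-3.118, -0.003, 1.781]
force: [-0.1, 0.3, -0.7]
opening: 0.0852
```

```bash
python3 - <<'E'
from h import *
go(.4272,.3632,.18,1.771)
E
```

```text
t 36.08 at [0.4442 0.2794 0.249 ] [-3.118e+00 -3.000e-03  1.781e+00] F [-0.1  0.3 -0.7] shift [0.341 0.01  0.277] turn 0.009
```

carry_out(commands=[{"dx":0.1,"dy":0,"dz":0.06,"turn":0.005},{"dx":0.2,"dy":0.005,"dz":0.14,"turn":0.009},{"dx":0.29,"dy":0.01,"dz":0.22,"turn":0.009},{"dx":0.341,"dy":0.01,"dz":0.277,"turn":0.009},{"dx":0.341,"dy":0.01,"dz":0.277,"turn":0.009},{"dx":0.341,"dy":0.01,"dz":0.277,"turn":0.009},{"dx":0.341,"dy":0.01,"dz":0.277,"turn":0.009}])

```text
t: 36.67
tcp_pos: [0.4287, 0.3612, 0.1805]
tcp_rot: [-3.119, -0.002, 1.769]
force: [-0.1, -0.9, -0.2]
opening: 0.0851
```

```bash
python3 - <<'E'
from h import *
p=snapshot("wrist"); w=cloud(p,True); cv2.imwrite("pics/w6.png",p["color"])
m=(w[...,2]>.042)&(w[...,2]<.052)&(abs(w[...,0]-.427)<.06)&(abs(w[...,1]-.363)<.08); P=(w[m][:,:2]*1000).astype(np.float32); print("handle",cv2.minAreaRect(P))
m=((w[...,2]>.007)&(w[...,2]<.018)&(abs(w[...,0]-.427)<.12)&(abs(w[...,1]-.363)<.18)).astype(np.uint8)
k,l,st,_=cv2.connectedComponentsWithStats(m); i=1+np.argmax(st[1:,4]); P=(w[l==i][:,:2]*1000).astype(np.float32); print("board",cv2.minAreaRect(P))
go(.4272,.3632,.022,1.771)
E
```

```text
handle ((424.41033935546875, 363.3753662109375), (14.108590126037598, 88.63652038574219), 11.683259963989258)
board ((424.8126220703125, 363.2265625), (104.9950180053711, 292.00115966796875), 11.722339630126953)
t 36.72 at [0.4291 0.3613 0.1811] [-3.120e+00 -2.000e-03  1.768e+00] F [0.2 0.6 0.4] shift [0.008 0.007 0.636] turn -0.003
```

View pics/w6.png

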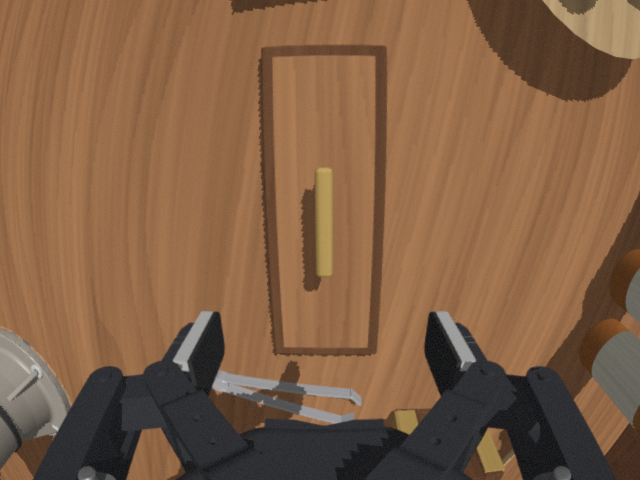

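carry_out(commands=[{"dx":0.008,"dy":0.0,"dz":0.14,"turn":-0.006},{"dx":0.008,"dy":0.0,"dz":0.28,"turn":-0.006},{"dx":0.008,"dy":0.002,"dz":0.42,"turn":-0.006},{"dx":0.008,"dy":0.003,"dz":0.54,"turn":-0.006},{"dx":0.008,"dy":0.003,"dz":0.61,"turn":-0.006},{"dx":0.008,"dy":0.003,"dz":0.632,"turn":-0.006},{"dx":0.008,"dy":0.003,"dz":0.632,"turn":-0.006},{"dx":0.008,"dy":0.003,"dz":0.632,"turn":-0.006}])

```text
t: 37.38
tcp_pos: [0.4279, 0.3633, 0.0247]
tcp_rot: [-3.123, -0.003, 1.773]
force: [-0.2, 0.5, -0.1]
opening: 0.0853
```

```bash
python3 - <<'E'
from h import *
go(.4262,.3633,.022,1.775)
E
```

```text
t 37.38 at [0.4279 0.3633 0.0247] [-3.123e+00 -3.000e-03  1.773e+00] F [-0.2  0.5 -0.1] shift [ 0.001 -0.006  0.011] turn -0.002
```

carry_out(commands=[{"dx":0,"dy":-0.006,"dz":0.006,"turn":0},{"dx":0,"dy":-0.006,"dz":0.006,"turn":0},{"dx":0,"dy":-0.006,"dz":0.006,"turn":0},{"dx":0,"dy":-0.006,"dz":0.006,"turn":0},{"dx":0,"dy":-0.006,"dz":0.006,"turn":0},{"dx":0,"dy":-0.006,"dz":0.006,"turn":0},{"dx":0,"dy":-0.006,"dz":0.006,"turn":0},{"dx":0,"dy":-0.006,"dz":0.006,"turn":0},{"dx":0,"dy":-0.006,"dz":0.006,"turn":0},{"dx":0,"dy":-0.006,"dz":0.006,"turn":0}], jaw=1)

```text
t: 38.22
tcp_pos: [0.4261, 0.3631, 0.0237]
tcp_rot: [-3.123, -0.003, 1.773]
force: [-1.9, -1.4, 5.4]
opening: 0.0129
```

```bash
python3 - <<'E'
from h import *
print(env.state()["opening"]); go(.5,.25,.25,1.717); go(CAB[0],CAB[1],.25,1.717)
E
```

```text
0.012872052326709408
t 38.22 at [0.4261 0.3631 0.0237] [-3.123e+00 -3.000e-03  1.773e+00] F [-1.9 -1.4  5.4] shift [-0.5    0.182 -0.911] turn 0.054
t 38.22 at [0.4261 0.3631 0.0237] [-3.123e+00 -3.000e-03  1.773e+00] F [-1.9 -1.4  5.4] shift [-1.536  0.488 -0.92 ] turn 0.054
```

carry_out(commands=[{"dx":0,"dy":0,"dz":-0.06,"turn":0},{"dx":0,"dy":0,"dz":-0.18,"turn":0},{"dx":0,"dy":0,"dz":-0.31,"turn":0},{"dx":0,"dy":0,"dz":-0.44,"turn":0},{"dx":-0.04,"dy":0.01,"dz":-0.56,"turn":0.01},{"dx":-0.11,"dy":0.035,"dz":-0.68,"turn":0.02},{"dx":-0.2,"dy":0.06,"dz":-0.78,"turn":0.03},{"dx":-0.3,"dy":0.095,"dz":-0.86,"turn":0.04},{"dx":-0.41,"dy":0.13,"dz":-0.91,"turn":0.05},{"dx":-0.51,"dy":0.16,"dz":-0.92,"turn":0.054},{"dx":-0.58,"dy":0.185,"dz":-0.92,"turn":0.054},{"dx":-0.63,"dy":0.2,"dz":-0.92,"turn":0.054}])

```text
t: 39.22
tcp_pos: [0.5125, 0.2155, 0.2512]
tcp_rot: [-3.123, -0.0, 1.713]
force: [-0.1, -0.2, -2.1]
opening: 0.013
```

```bash
python3 - <<'E'
from h import *
print(env.state()["opening"]); go(CAB[0],CAB[1],.25,1.717)
E
```

```text
0.012951412766451741
t 39.22 at [0.5125 0.2155 0.2512] [-3.123 -0.     1.713] F [-0.1 -0.2 -2.1] shift [-0.872  0.339 -0.002] turn -0.004
```

carry_out(commands=[{"dx":-0.07,"dy":0.03,"dz":0,"turn":0},{"dx":-0.16,"dy":0.06,"dz":0,"turn":0},{"dx":-0.26,"dy":0.1,"dz":0,"turn":0},{"dx":-0.37,"dy":0.145,"dz":0,"turn":0},{"dx":-0.48,"dy":0.185,"dz":0,"turn":0},{"dx":-0.59,"dy":0.23,"dz":0,"turn":0},{"dx":-0.69,"dy":0.27,"dz":0,"turn":0},{"dx":-0.78,"dy":0.305,"dz":0,"turn":0},{"dx":-0.84,"dy":0.328,"dz":0,"turn":-0.004},{"dx":-0.872,"dy":0.339,"dz":0,"turn":-0.004},{"dx":-0.872,"dy":0.339,"dz":0,"turn":-0.004},{"dx":-0.872,"dy":0.339,"dz":0,"turn":-0.004}])

```text
t: 40.22
tcp_pos: [0.6266, 0.013, 0.2486]
tcp_rot: [-3.121, -0.002, 1.718]
force: [-0.1, 0.6, -2.3]
opening: 0.0129
```

```bash
python3 - <<'E'
from h import *
go(CAB[0],CAB[1],.17,1.717)
for n in("wrist","scene","side"):
    p=snapshot(n); w=cloud(p,n=="wrist")
    if n=="wrist": cv2.imwrite("pics/w7.png",p["color"])
    m=((w[...,2]>.225)&(w[...,2]<.255)&(abs(w[...,0]-.627)<.12)&(abs(w[...,1]-.01)<.2)).astype(np.uint8)
    k,l,st,_=cv2.connectedComponentsWithStats(m)
    if k>1:
        i=1+np.argmax(st[1:,4]); q=w[l==i]; r=cv2.minAreaRect((q[:,:2]*1000).astype(np.float32)); A=np.c_[q[:,:2],np.ones(len(q))]; print(n,r,"plane",np.linalg.lstsq(A,q[:,2],rcond=None)[0],len(q))
E
```

```text
t 40.22 at [0.6266 0.013  0.2486] [-3.121e+00 -2.000e-03  1.718e+00] F [-0.1  0.6 -2.3] shift [-0.006  0.008  0.314] turn 0.001
wrist ((619.264404296875, 64.91947937011719), (104.98997497558594, 173.8876190185547), 8.633255958557129) plane [-0.00549123 -0.00214462  0.2425881 ] 73594
scene ((627.8233642578125, 15.608184814453125), (110.01065826416016, 292.5503234863281), 8.712644577026367) plane [-0.0189205  -0.00340314  0.24913613] 4829
side ((626.7666625976562, 15.84600830078125), (105.33787536621094, 298.74090576171875), 8.83305835723877) plane [0.00738588 0.00875324 0.23383601] 2939
```

View pics/w7.png

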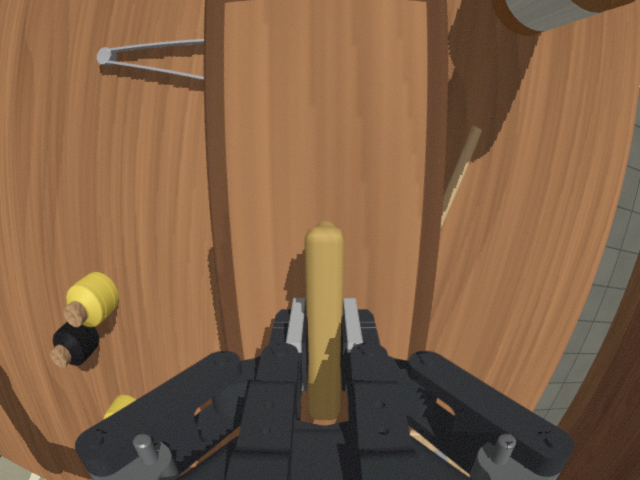

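carry_out(commands=[{"dx":-0.003,"dy":0.002,"dz":0.08,"turn":0.002},{"dx":-0.006,"dy":0.004,"dz":0.18,"turn":0.003},{"dx":-0.008,"dy":0.006,"dz":0.28,"turn":0.003},{"dx":-0.01,"dy":0.008,"dz":0.35,"turn":0.003},{"dx":-0.01,"dy":0.008,"dz":0.39,"turn":0.003},{"dx":-0.01,"dy":0.008,"dz":0.39,"turn":0.003},{"dx":-0.01,"dy":0.008,"dz":0.39,"turn":0.003},{"dx":-0.01,"dy":0.008,"dz":0.39,"turn":0.003}])

```text
t: 41.03
tcp_pos: [0.6283, 0.0129, 0.154]
tcp_rot: [-3.126, -0.002, 1.718]
force: [-0.0, -0.4, -3.2]
opening: 0.0125
```

```bash
cat >> h.py <<'E'
def coverpose(z0,z1):
    for n in("scene","side"):
        p=snapshot(n); w=cloud(p)
        m=((w[...,2]>z0)&(w[...,2]<z1)&(abs(w[...,0]-.627)<.12)&(abs(w[...,1]-.01)<.2)).astype(np.uint8)
        k,l,st,_=cv2.connectedComponentsWithStats(m); i=1+np.argmax(st[1:,4]); q=w[l==i][:,:2]
        # robust: solid-box fit via percentile extents in the cabinet frame
        c,s=np.cos(CAB[2]),np.sin(CAB[2]); L=(q-CAB[:2])@np.array([[c,-s],[s,c]])
        r=cv2.minAreaRect((q*1000).astype(np.float32))
        print(n,"local x ext",np.round(1000*np.percentile(L[:,0],[.3,99.7]),1),"y ext",np.round(1000*np.percentile(L[:,1],[.3,99.7]),1),"rect",np.round(r[0],1),np.round(r[1],1),round(r[2],2))
E
python3 - <<'E'
from h import *
go(CAB[0],CAB[1],.135,1.717); coverpose(.13,.155)
p=snapshot("side"); cv2.imwrite("pics/d8.png",cv2.resize(p["color"][150:350,280:480],None,fx=3,fy=3,interpolation=3))
E
```

```text
t 41.03 at [0.6283 0.0129 0.154 ] [-3.126e+00 -2.000e-03  1.718e+00] F [-0.  -0.4 -3.2] shift [-0.004 -0.004  0.076] turn 0.001
scene local x ext [-50.   56.8] y ext [-142.7  147.4] rect [630.7  14.3] [110.9 293.5] 7.98
side local x ext [-49.5  54.3] y ext [-146.1  142.9] rect [629.7  12.6] [105.2 295. ] 8.53
```

View pics/d8.png

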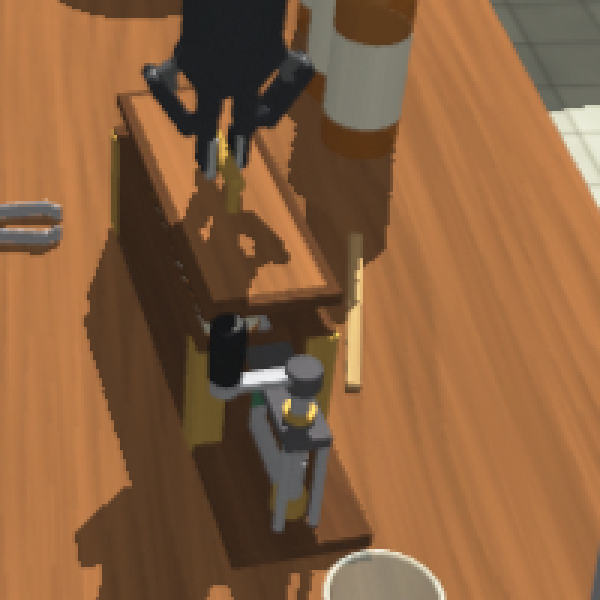

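carry_out(commands=[{"dx":-0.005,"dy":-0.008,"dz":0.02,"turn":0},{"dx":-0.005,"dy":-0.008,"dz":0.045,"turn":0},{"dx":-0.005,"dy":-0.008,"dz":0.06,"turn":0},{"dx":-0.005,"dy":-0.008,"dz":0.06,"turn":0},{"dx":-0.005,"dy":-0.008,"dz":0.06,"turn":0}])

```text
t: 41.6
tcp_pos: [0.6256, 0.0108, 0.1381]
tcp_rot: [-3.124, -0.002, 1.717]
force: [0.4, -0.6, -2.4]
opening: 0.0133
```

```bash
python3 - <<'E'
from h import *
go(.6263,.0115,.134,1.717); coverpose(.117,.136)
E
```

```text
t 41.6 at [0.6256 0.0108 0.1381] [-3.124e+00 -2.000e-03  1.717e+00] F [ 0.4 -0.6 -2.4] shift [0.003 0.003 0.016] turn 0.0
scene local x ext [-53.1  53.7] y ext [-143.7  146. ] rect [626.7  12.2] [111.4 292.2] 8.18
side local x ext [-52.3  51.3] y ext [-147.   142.6] rect [626.7  11.7] [105.2 295.8] 8.7
```

carry_out(commands=[{"dx":0.001,"dy":0.003,"dz":0.008,"turn":0},{"dx":0.001,"dy":0.003,"dz":0.016,"turn":0},{"dx":0.001,"dy":0.003,"dz":0.02,"turn":0},{"dx":0.001,"dy":0.003,"dz":0.02,"turn":0}])

```text
t: 42.03
tcp_pos: [0.6269, 0.0113, 0.1338]
tcp_rot: [-3.126, -0.002, 1.717]
force: [-0.1, -0.6, -2.7]
opening: 0.0125
```

```bash
python3 - <<'E'
from h import *
go(.6263,.0115,.134,1.717); coverpose(.115,.132)
E
```

```text
t 42.03 at [0.6269 0.0113 0.1338] [-3.126e+00 -2.000e-03  1.717e+00] F [-0.1 -0.6 -2.7] shift [ 0.001 -0.002 -0.001] turn 0.0
scene local x ext [-51.7  54.9] y ext [-143.6  146.6] rect [628.6  13.3] [109.6 292.3] 8.19
side local x ext [-51.5  52.8] y ext [-146.5  141.8] rect [627.7  11.3] [105.2 295.7] 8.68
```

carry_out(commands=[{"dx":0,"dy":-0.002,"dz":0.006,"turn":0},{"dx":0,"dy":-0.002,"dz":0.01,"turn":0},{"dx":0,"dy":-0.002,"dz":0.01,"turn":0}])

```text
t: 42.38
tcp_pos: [0.627, 0.0114, 0.1338]
tcp_rot: [-3.128, -0.002, 1.717]
force: [-2.5, 0.0, 6.9]
opening: 0.0126
```

Contact (+7 N). Release and rise.

carry_out(commands=[{"dx":0,"dy":0,"dz":0,"turn":0},{"dx":0,"dy":0,"dz":0,"turn":0},{"dx":0,"dy":0,"dz":0,"turn":0},{"dx":0,"dy":0,"dz":0,"turn":0},{"dx":0,"dy":0,"dz":0,"turn":0},{"dx":0,"dy":0,"dz":-0.08,"turn":0},{"dx":0,"dy":0,"dz":-0.2,"turn":0},{"dx":0,"dy":0,"dz":-0.35,"turn":0},{"dx":0,"dy":0,"dz":-0.45,"turn":0},{"dx":0,"dy":0,"dz":-0.45,"turn":0},{"dx":0,"dy":0,"dz":-0.45,"turn":0}], jaw=-1)

```text
t: 43.3
tcp_pos: [0.6297, 0.0115, 0.2484]
tcp_rot: [-3.133, -0.001, 1.717]
force: [0.7, -0.6, -1.1]
opening: 0.0855
```

```bash
python3 - <<'E'
from h import *
s=env.state(); print(s["t"],s["tcp_pos"],s["force"]); coverpose(.115,.132)
a=snapshot("scene"); b=snapshot("side")
w=cloud(a); print("knob",circ(w,.605,-.215,.03,.196,.206))
for t in("tong","bowl","tumbler","stirrer"):
    r=regions_of(a,t)
    for x in r[:2]:
        q=w[x["mask"]]; print(t,round(x["score"],2),np.round(np.nanmedian(q,0),3))
cv2.imwrite("pics/f.png",np.hstack([cv2.resize(a["color"][150:390,130:560],(430,300)),cv2.resize(b["color"][140:440,200:480],(370,300))]))
E
```

```text
43.3 [0.6297152  0.01146179 0.24836176] [ 0.71103719 -0.63335831 -1.11396693]
scene local x ext [-51.4  55.3] y ext [-143.4  146.3] rect [628.8  13. ] [110.2 292.2] 8.92
side local x ext [-51.3  52.4] y ext [-146.6  146. ] rect [627.9  12.6] [105.  297.1] 8.42
knob (array([ 607.5, -213.2]), 12.4, 59, array([ 0.608 , -0.214 ,  0.1997]))
tong 0.62 [0.356 0.155 0.011]
tumbler 0.87 [ 0.689 -0.35   0.058]
tumbler 0.43 [ 0.659 -0.183  0.024]
stirrer 0.79 [0.754 0.024 0.005]
```

View pics/f.png

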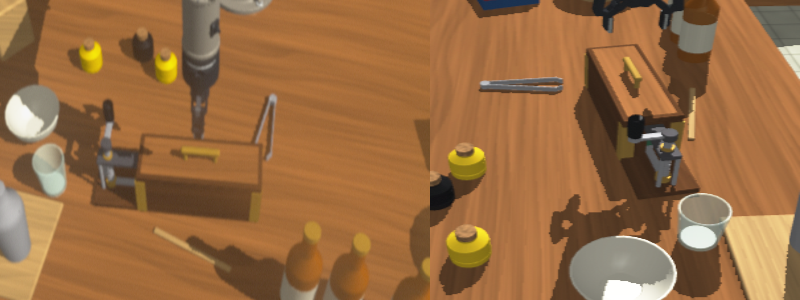

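```bash
python3 -c "
from plant import env
print(env.close_job())"
```

```text
the job is handed in; nothing more can be done
None
```

The job is done and handed in at about 43 s of robot time. I wound the tray up to its stop in one hold of the knob and stood the three amber bottles on felt rounds 2 to 4. I then wound the tray down to its stop in one hold and laid the cover on the cabinet. The fourth bottle was not there: I saw only three amber ones, plus two yellow and one black look-alikes, which I left alone.

**Bottles:** with the tray up, the wrist camera put each within about 1.5 mm of its felt centre. The scene and side cameras put them within about 3 mm, which includes their calibration error. After winding down, one scene-camera reading for the bottle on round 3 rose to about 5 mm (side camera about 4 mm). I took that as camera noise and did not re-check it before covering.

**Tray:** the crank stood at about 0° and did not move when pushed further. I did not get a direct reading of the tray floor's height at the bottom.

**Cover:** the last check showed it flat on the rim, within about 1 to 2 mm and half a degree of square.

**Bystanders:** the tong, tumbler and stirrer read where they stood at the start, within a few millimetres. The network missed the bowl in the last check, but the picture shows it in place.

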